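Unstack the injection kit onto its rests

ROBOT

A 7-joint arm with a two-finger parallel gripper is mounted at the origin on a cart in front of the work surface, level with it; the furniture and walls round the work are solid. World frame = base frame: x ahead of the robot, y to its left, z up, the work surface at z = 0. Lengths are in m, angles in rad, forces in N, time in s.
With the tool pointing down it reaches from about 0.35 to 0.9 m from the base axis. Payload 8.1 kg.
Tool frame: the origin (TCP) lies between the finger pads; the fingertips stand 22 mm ahead of it and the grasp point (between the pads) lies 3 mm ahead of it (arm.tip_reach is the distance from the TCP to the fingertips, in m); z points along the fingers, y is the line along which they close (so a half turn about z gives the same grasp; the last joint's range is limited). The gripper opens to 92 mm and grips with 3 to 60 N. Pads are 19 mm wide; open, the fingers measure 130 mm over their backs; the gripper's body (75 mm by 190 mm) begins 47 mm behind the grasp point.
Start: joints at [1.076, 0.434, 0.025, 1.573, -0.012, 1.134, -0.075], TCP at [0.239, -0.578, 0.249] pointing down, gripper open.
Joint ranges: [-2.62, 2.62], [-0.44, 2.09], [-1.27, 1.32], [0.08, 2.57], [-1.32, 4.46], [0.12, 2], [-2.74, 2.74]. Speed limits (rad/s): [2.22, 2.22, 3.01, 3.01, 3.14, 3.14, 3.14].

INTERFACE

Orientations are given as a rotation vector (axis times angle).
In Python, from cell import telemetry, vision, job, arm gives the robot as it stands. The module is installed in compiled form; this text tells all that it offers.
- The arm moves only by the shell command python3 -m creep 'ROWS' [FORCE]. ROWS is text: rows parted by semicolons, each of 7 numbers parted by spaces: the finger opening in cm, from 0 to 9.18, then the shift along the tool's x, y, z in cm, then the turn, a rotation vector about the tool's x, y, z in degrees. A call has 1 to 5 rows; each row is the pose to reach, as a shift and turn from the pose commanded when the call began, along the tool's axes at that moment; what a row does not reach only later rows make up. A row lasts 1/8 s, in which the tool goes at most 62.5 mm and 10.7 degrees, less where a joint would pass 70% of its speed; a pose out of reach is approached as far as the arm can. A call with a gripper value outside its range is refused whole. The fingers move at their own pace and stop on an object; FORCE is the grip in N (left out, the last holds). Time passes only in rows, so rows that repeat a pose let the fingers close. It gives the time, the measured TCP pose, the force, the opening and the grip force at its end, in the units of the state.
- telemetry.observe(): the state, without advancing time (a new reading comes with each control period).
- vision.get_image(name): name is "side" or "top" or "wrist"; returns the picture (480x640x3 uint8, red, green, blue); there is no depth.
- vision.camera_info(name): a dict with "fov_y" (degrees; the focal length in pixels is half the picture's height over the tangent of half this angle, whatever the lens; pixels are square), "cx", "cy" (the principal point, pixels), "extrinsics" (4x4, takes a point from camera to world coordinates). Camera axes: x right, y down, z forward; pixel columns grow to the right and rows downward; lengths in m; the calibration is good to about 2 mm. A picture is of the moment at which its call begins: read the wrist's pose just before it. camera_info takes no time and is no camera call; for the wrist camera it gives the pose at the moment of the call.
- job.sign_off(): hands the job in; it is judged then, once.
The state is a dict: "clock": time; "joints": joint angles; "dq": joint speeds; "joint_efforts": joint torques, N m; "position": TCP position; "ee_rot": TCP orientation; "force": force on the tool from outside, world axes, zero at the start; "ft_torque": the same for the moment, N m; "width": opening from 0.0 (shut) to 1.0 (fully open); "gripper_force": force on a finger pad.
Only numpy, scipy, OpenCV 4.12 (cv2) and the standard library are available. Lean on these libraries where they do the work, as an engineer would, in place of code of your own. Each camera call takes 0.05 s, during which the arm holds its last target. There are 200 camera calls.

TASK

The injection kit has been left piled in one stack beside the microscope; take the stack apart and lay the kit out on its marked rests: the black-capped objective case on the small round orange rest, the metal stage ring on the square green rest, the long capillary box along the blue oblong rest, and the lidded culture dish with the red gel on the round black rest. Each must end flat or upright, centred in its white outline and let go, with the capillary box lying lengthwise in its outline. Set things down rather than drop them, keep the dish level all the time, and leave the bottle and the beaker standing where they are.

Things in the scene. Friction and masses are not known exactly. Their poses are not given: they have to be found in the camera images.
- case: objective case: whitish translucent cylinder 32 mm across with a wider black screw cap 36 mm across; 54 mm tall in all, the cap is its top 16 mm (38 to 54 mm above its underside); about 60 g. Starts upright on top of the stack. Origin at the centre of its underside, z up along its axis.
- ring: stage insert ring: flat grey ring, 52 mm outside, about 20 mm hole, 8 mm thick, about 45 g. Starts flat on the capillary box, under the case; it overhangs the box by about 11 mm (7 to 15) on both long sides of the box. In the stack its underside is 31 mm above the table; the case stands at 39 mm and the capillary box at 15 mm. Origin at the centre of its underside, z up.
- cap_box: capillary box: white oblong box, 30 mm wide (its x axis), 85 mm long (its y axis), 16 mm high, about 50 g, lid fixed. Starts flat on the dish, centred within about 3 mm, under the ring; ring and case stand about 13 mm toward one end of it. Origin at the centre of its underside, z up; either end may point either way.
- dish: clear lidded culture dish holding a red gel disc, 58 mm across the lid (lid rim from 6 to 15 mm above the underside), base 54 mm across, 15 mm high, about 40 g, lid fixed on. Starts flat on the table as the bottom of the stack. Origin at the centre of its underside, z up.
- case_rest: a rest: fixed to the table, 6 mm thick and flat on top with no rim; origin at the centre of its underside (on the table top), so its top is 6 mm above the origin. Round and orange, 64 mm across, with a white circle 40 mm across as the outline for the case.
- ring_rest: a rest: fixed to the table, 6 mm thick and flat on top with no rim; origin at the centre of its underside (on the table top), so its top is 6 mm above the origin. Square and green, 80 x 80 mm, with a white circle 52 mm across as the outline for the ring and a white dot in the middle.
- box_rest: a rest: fixed to the table, 6 mm thick and flat on top with no rim; origin at the centre of its underside (on the table top), so its top is 6 mm above the origin. Oblong and blue, 56 mm (its x axis) by 112 mm (its y axis), with a white rectangle 34 x 90 mm as the outline for the capillary box, lengthwise along its y axis.
- dish_rest: a rest: fixed to the table, 6 mm thick and flat on top with no rim; origin at the centre of its underside (on the table top), so its top is 6 mm above the origin. Round and black, 90 mm across, with a white circle 62 mm across as the outline for the dish.
- bottle: bystander, near the joystick box: white bottle with a blue cap, 48 mm across, 105 mm tall, loose, not to be moved. Origin at the centre of its underside.
- beaker: bystander: small clear glass beaker, 42 mm across, 50 mm tall, loose, not to be moved. Origin at the centre of its underside. (Fixed equipment to keep clear of: the micromanipulator between bottle and beaker is up to 195 mm tall; parts of the microscope hang over the table beyond x = 0.65 m, y from 0.06 to 0.17 m, at 260 mm above it and higher.)
Mind the look-alikes: they are no part of the job. There is more than one size of the cap_box; the one meant has the size given above.

How it is judged:
By the outcome, as a careful person would: the job done as asked, in the order asked, and still so for the second after the job is handed in, with the robot touching nothing.
It also fails if it takes over 120 s, if anything falls off the work surface, if the arm or the gripper's body presses on something with over 40 N, if the wrist force passes 120 N, or if a joint passes its speed limit or range.

## Working session

There is one attempt and no reset: what is moved stays moved. The work goes in short steps, Python scripts to look and compute and a shell command to move; the robot and the scene stay as the last step left them, time stands still between calls to the robot, and variables do not carry over. Pictures are saved under pics/ and viewed, at most 14 in all, crops included, and the job is handed in when it is done.

```bash
mkdir -p pics; python3 - <<'E'
from cell import telemetry, vision
import cv2,numpy as np
s=telemetry.observe(); print(s)
for n in ("top","side","wrist"):
    i=vision.camera_info(n); print(n,i['fov_y'],i['cx'],i['cy'],np.round(i['extrinsics'],4).tolist())
    cv2.imwrite(f'pics/{n}0.png',vision.get_image(n)[:,:,::-1])
E
```

```text
{'clock': 0.0, 'joints': array([ 1.07636989,  0.43522771,  0.02495206,  1.57411338, -0.01157212,
        1.13397564, -0.07509488]), 'dq': array([-1.01360159e-03,  1.40525284e-03,  8.13546060e-04, -7.60397295e-04,
        5.96339870e-04,  9.53802750e-04, -9.10691621e-05]), 'joint_efforts': array([-6.44169504e-04, -6.67849374e+01,  9.84781981e-01, -3.14465439e+01,
       -6.04124274e-02,  4.27184394e-02,  1.36300810e-04]), 'position': array([ 0.23844273, -0.57720992,  0.24793547]), 'ee_rot': array([-3.08002382e+00, -6.11203355e-01,  7.26578748e-04]), 'force': array([-0.36712151, -0.54140045,  1.25824302]), 'ft_torque': array([-0.02801469, -0.01339884, -0.00142032]), 'gripper_force': 0.0, 'width': 0.9975602250799848}
top 52.46584302020098 322.5593117322567 229.39424951970318 [[0.0153, -0.983, 0.1829, 0.3247], [-0.9999, -0.0161, -0.003, 0.0292], [0.0059, -0.1829, -0.9831, 1.2845], [0.0, 0.0, 0.0, 1.0]]
side 55.305785050179146 315.62390919905965 245.43080140121663 [[0.8192, -0.3181, 0.4772, 0.1028], [-0.5733, -0.4324, 0.6959, -0.5819], [-0.015, -0.8437, -0.5366, 0.5313], [0.0, 0.0, 0.0, 1.0]]
wrist 69.0802561853416 329.7736907505899 239.65486593740945 [[0.3818, -0.8915, -0.2438, 0.3048], [-0.9243, -0.3689, -0.0984, -0.5511], [-0.0022, 0.2629, -0.9648, 0.3832], [0.0, 0.0, 0.0, 1.0]]
```

View pics/top0.png

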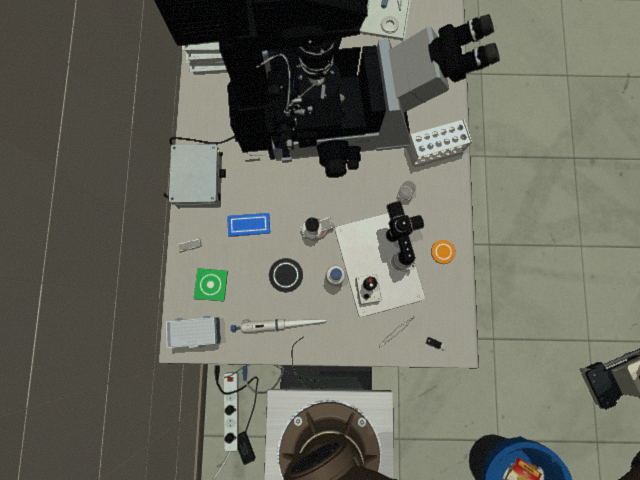

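View pics/side0.png

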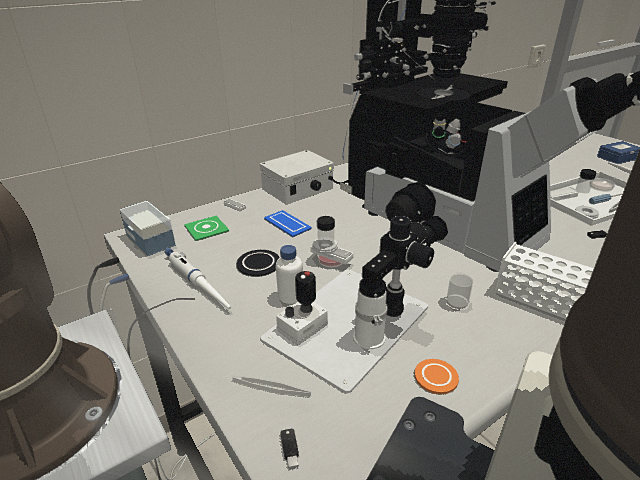

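The top view shows the stack near (317,228), orange rest (443,251), blue (249,224), green (211,285), black (286,274), bottle (335,275) and beaker (406,190). The side view shows the stack at about (330,245), beside the bottle (288,275).

```bash
cat > h.py <<'E'
from cell import telemetry, vision
import cv2,numpy as np
from scipy.spatial.transform import Rotation as R
def ray(c,u,v):
    E=np.array(c['extrinsics']); f=240/np.tan(np.radians(c['fov_y']/2))
    return E[:3,3],E[:3,:3]@np.array([(u-c['cx'])/f,(v-c['cy'])/f,1])
def onz(c,u,v,z):
    o,d=ray(c,u,v); return o+d*(z-o[2])/d[2]
def proj(c,p):
    E=np.array(c['extrinsics']); f=240/np.tan(np.radians(c['fov_y']/2))
    q=E[:3,:3].T@(np.array(p)-E[:3,3]); return q[0]/q[2]*f+c['cx'],q[1]/q[2]*f+c['cy']
def tri(*obs):
    A=np.zeros((3,3));b=np.zeros(3)
    for c,u,v in obs:
        o,d=ray(c,u,v); d=d/np.linalg.norm(d); P=np.eye(3)-np.outer(d,d); A+=P;b+=P@o
    x=np.linalg.solve(A,b); return x,[np.hypot(*(np.array(proj(c,x))-(u,v))) for c,u,v in obs]
def delta(p,yaw):
    """TCP target p (m), tool pointing down, tool y axis (closing) at world angle yaw (deg, mod 180) -> row shift cm, turn deg"""
    s=telemetry.observe(); R0=R.from_rotvec(s['ee_rot']); best=None
    for k in (0,180):
        a=np.radians(yaw+k); y=np.array([np.cos(a),np.sin(a),0]); z=np.array([0,0,-1]); x=np.cross(y,z)
        t=(R0.inv()*R.from_matrix(np.stack([x,y,z],1))).as_rotvec(degrees=True)
        if best is None or np.linalg.norm(t)<np.linalg.norm(best): best=t
    y=R0.as_matrix()[:,1]
    print('pos',np.round(s['position'],4),'yaw',round(np.degrees(np.arctan2(y[1],y[0])),2),'t',round(s['clock'],2),'q7',round(s['joints'][6],2),'w',round(s['width'],3),'gf',round(s['gripper_force'],1),'F',np.round(s['force'],1))
    print('shift cm',np.round(R0.inv().apply(np.array(p)-s['position'])*100,2),'turn',np.round(best,1))
E
python3 - <<'E'
from h import *
t=vision.camera_info('top');s=vision.camera_info('side')
for n,u,v in [('orange',443,251),('blue',249,224),('green',211,285),('black',286,274),('bottlecap',335,275),('bk',406,190)]:
    print(n,np.round(onz(t,u,v,.006 if n!='bottlecap' else .105),3))
for n,u,v in [('orange',437,376),('blue',288,222.5),('green',206.5,227),('black',259,263)]: print(n,np.round(onz(s,u,v,.006),3))
print('casecap',tri((t,312,224),(s,326,222)))
a=cv2.imread('pics/top0.png')[185:325,185:345]; b=cv2.imread('pics/side0.png')[200:300,230:370]
cv2.imwrite('pics/c.png',np.vstack([cv2.resize(a,(640,560),interpolation=3)]))
cv2.imwrite('pics/d.png',cv2.resize(b,(784,560),interpolation=3))
E
```

```text
orange [ 0.51  -0.295  0.006]
blue [0.574 0.222 0.006]
green [0.41  0.314 0.006]
black [0.442 0.119 0.006]
bottlecap [ 0.432 -0.006  0.105]
bk [ 0.675 -0.199  0.006]
orange [ 0.509 -0.299  0.006]
blue [0.575 0.219 0.006]
green [0.413 0.313 0.006]
black [0.44  0.113 0.006]
casecap (array([0.5616781 , 0.0516976 , 0.08770116]), [np.float64(0.4282832355055004), np.float64(0.547483729851478)])
```

View pics/c.png

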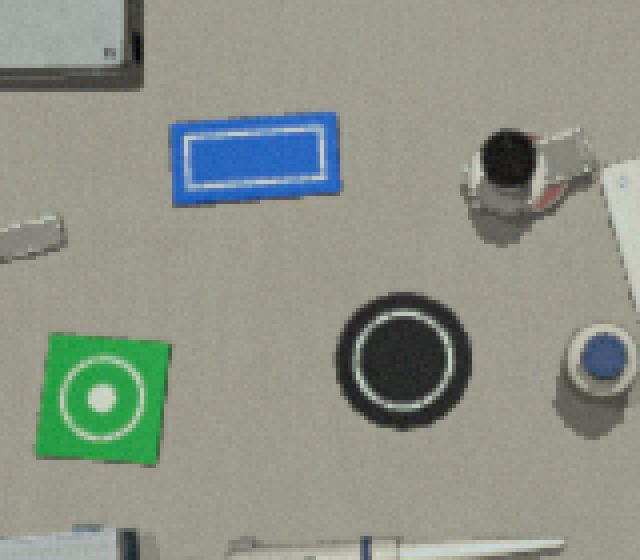

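View pics/d.png

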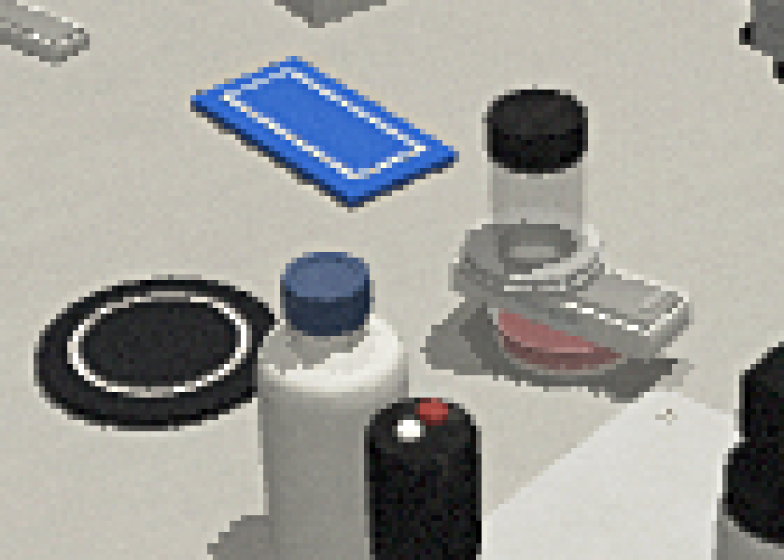

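The crops show the box's long axis tilted in the stack: its bare end points right and up at (575,150) in the top crop. The ring sits on the other end, with the case on it. The bottle is clear of the stack. Next I'll bring the wrist camera over.

```bash
python3 - <<'E'
from h import *
delta([.36,-.30,.32],-67.6)
delta([.45,.04,.32],-90)
E
```

```text
pos [ 0.2385 -0.5773  0.2482] yaw -67.56 t 0.15 q7 -0.08 w 1.0 gf 0.0 F [-0.3 -0.5 -0.3]
shift cm [ 21.82 -21.    -7.16] turn [-0.1  0.   0. ]
pos [ 0.2385 -0.5773  0.2482] yaw -67.56 t 0.15 q7 -0.08 w 1.0 gf 0.0 F [-0.3 -0.5 -0.3]
shift cm [ 43.11 -48.99  -7.13] turn [-0.1  0.  22.4]
```

```bash
python3 -m creep '9.18 4 -4 -2 0 0 0; 9.18 8 -8 -4 0 0 0; 9.18 12 -12 -6 0 0 0; 9.18 16 -16 -7 0 0 0; 9.18 20 -20 -7 0 0 0'; python3 - <<'E'
from h import *
i=vision.camera_info('wrist'); cv2.imwrite('pics/w1.png',vision.get_image('wrist')[:,:,::-1]); np.save('w1.npy',i)
delta([.45,.04,.32],-90)
E
```

```text
clock: 0.78
position: [0.3479, -0.3149, 0.3196]
ee_rot: [3.08, 0.611, 0.002]
force: [1.1, -0.7, 0.1]
width: 1.0
gripper_force: 0.0
pos [ 0.3511 -0.3074  0.3193] yaw -67.09 t 0.82 q7 -0.58 w 0.998 gf 0.0 F [ 1.8  7.2 -0.9]
shift cm [ 22.63 -28.15   0.04] turn [-0.1 -0.2 22.9]
```

```bash
python3 -m creep '9.18 4.4 -5.4 0 0 0 5; 9.18 8.8 -10.8 0 0 0 10; 9.18 13.2 -16.4 0 0 0 15; 9.18 17.6 -22 0 0 0 20; 9.18 22 -27.5 0 0 0 22.5'; python3 -m creep '9.18 0 0 0 0 0 0; 9.18 0 0 0 0 0 0'; python3 - <<'E'
from h import *
delta([.45,.04,.32],-90)
i=vision.camera_info('wrist'); cv2.imwrite('pics/w2.png',vision.get_image('wrist')[:,:,::-1]); np.save('w2.npy',i)
E
```

```text
clock: 1.45
position: [0.4347, -0.0148, 0.3188]
ee_rot: [3.141, -0.006, 0.001]
force: [0.6, -0.2, -0.4]
width: 1.002
gripper_force: 0.0
clock: 1.7
position: [0.4343, -0.0171, 0.3184]
ee_rot: [3.141, -0.001, -0.001]
force: [0.0, 0.6, -0.4]
width: 1.0
gripper_force: 0.0
pos [ 0.4343 -0.0171  0.3184] yaw -90.02 t 1.7 q7 -1.7 w 1.0 gf 0.0 F [ 0.   0.6 -0.4]
shift cm [ 1.57 -5.71 -0.16] turn [ 0.  0. -0.]
```

View pics/w2.png

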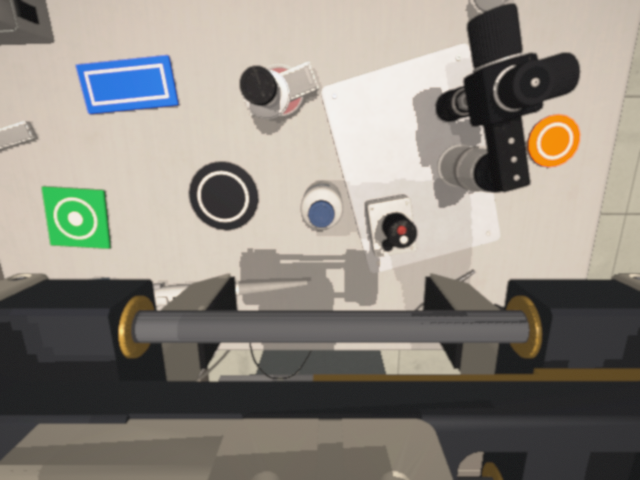

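View pics/w1.png

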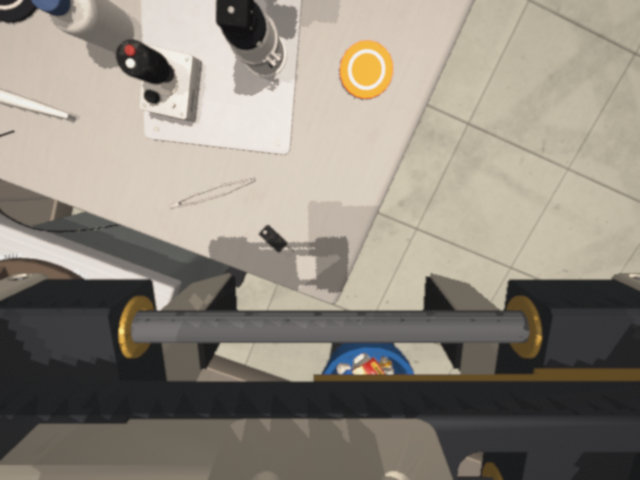

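In w2 the stack cap is near (259,88), the blue rest centre (128,84), black (223,195), green dot (75,218) and orange (554,140), which w1 shows at (367,69). I'll check the lens for consistency and measure.

```bash
python3 - <<'E'
from h import *
t=vision.camera_info('top');s=vision.camera_info('side');w=np.load('w2.npy',allow_pickle=True).item();w1=np.load('w1.npy',allow_pickle=True).item()
ims={'top':cv2.imread('pics/top0.png'),'side':cv2.imread('pics/side0.png'),'w2':cv2.imread('pics/w2.png'),'w1':cv2.imread('pics/w1.png')}
cams={'top':t,'side':s,'w2':w,'w1':w1}
rng={'orange':((8,150,120),(20,255,255)),'blue':((105,150,100),(118,255,255)),'green':((55,120,60),(75,255,255))}
for col,(lo,hi) in rng.items():
  for n,im in ims.items():
    m=cv2.inRange(cv2.cvtColor(im,cv2.COLOR_BGR2HSV),lo,hi)
    cs=[c for c in cv2.findContours(m,0,1)[0] if cv2.contourArea(c)>200]
    for c in cs[:3]:
      hull=cv2.convexHull(c); P=np.array([onz(cams[n],*p[0],.006)[:2] for p in hull],np.float32)
      (x,y),sz,a=cv2.minAreaRect(P*1000); print(col,n,cv2.moments(hull)['m10']/cv2.moments(hull)['m00'],np.round([x,y,*sz,a],1))
for n,(a,b) in {'black':((286,274.5),(223,195))}.items(): 
  print(n,onz(t,*a,.006),onz(w,*b,.006),onz(s,259,263,.006))
print(tri((t,312,224),(w,259,84)),tri((s,326,219),(w,259,84)),tri((s,326,219),(t,312,224)))
a=ims['w2'][40:160,200:360]; cv2.imwrite('pics/e.png',cv2.resize(a,(800,600),interpolation=2))
E
```

```text
orange top 442.8689883913764 [ 509.1 -294.3   59.    59.9   44.7]
orange side 436.35515873015873 [ 509.7 -295.9   60.8   62.3   54.2]
orange w2 126.18957203134417 [254.5 274.6  17.   92.5  76.8]
orange w2 553.3620689655172 [ 510.  -293.7   61.    62.2    8.5]
orange w1 126.610844017094 [  69.6 -114.9   93.9   19.4   11.2]
orange w1 365.73220852260437 [ 509.5 -295.    60.3   60.4   22.5]
blue top 511.18856447688563 [  -1.3 -447.5   52.6  161.6   32.8]
blue top 248.39111389236547 [573.7 224.1  54.  110.4   5.8]
blue side 287.6061946902655 [574.3 221.   55.6 113.8   5.4]
blue w2 127.82362728785358 [573.9 222.3  53.9 109.8   5.4]
blue w1 368.7647525538034 [ 154.8 -457.4   43.7  127.9   22.4]
green top 210.29951146185644 [412.5 316.1  78.5  78.4  86.2]
green side 205.97790507364977 [412.1 312.8  83.1  78.9  86.2]
green w2 76.41666666666667 [413.3 313.9  78.9  77.3  86.3]
black [0.44069148 0.11940964 0.006     ] [0.44304229 0.11984113 0.006     ] [0.43971016 0.11291078 0.006     ]
(array([0.56309458, 0.05255914, 0.07879925]), [np.float64(0.2422924695466721), np.float64(0.6839367724649865)]) (array([0.56119025, 0.04944438, 0.09582173]), [np.float64(0.07439604497558004), np.float64(0.157722012491659)]) (array([0.56074962, 0.05128807, 0.09480432]), [np.float64(0.8264700980883429), np.float64(0.6470278780635087)])
```

View pics/e.png

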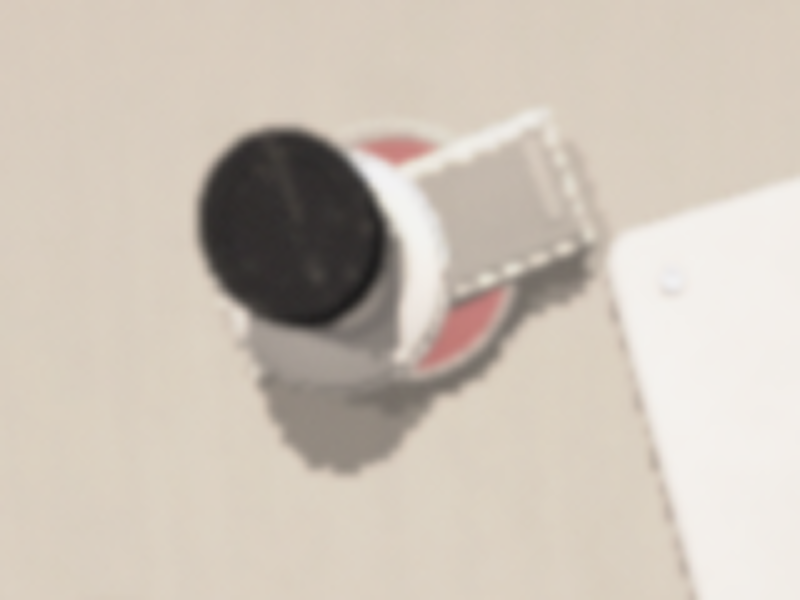

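The crop shows the cap's top disc centred at about (284,222), i.e. full picture (256.8,84.4). The box end corners are at about (545,110) and (592,240).

```bash
python3 - <<'E'
from h import *
w=np.load('w2.npy',allow_pickle=True).item();t=vision.camera_info('top')
f=lambda u,v:(200+u/5,40+v/5)
print('cap',onz(w,*f(284,222),.093), 'top', onz(t,185+508/4,185+152/4,.093))
pts=[onz(w,*f(*p),.031) for p in [(405,175),(545,110),(592,240),(455,295)]]
print(np.round(pts,4)); 
for a,b in ((0,1),(3,2),(1,2)): d=pts[b]-pts[a]; print(np.degrees(np.arctan2(d[1],d[0])),np.hypot(*d[:2]))
delta([.561,.051,.16],-135)
E
```

```text
cap [0.56115431 0.05218087 0.093     ] top [0.56223186 0.05218382 0.093     ]
[[ 0.5803  0.0367  0.031 ]
 [ 0.5934  0.0054  0.031 ]
 [ 0.5669 -0.0048  0.031 ]
 [ 0.5554  0.0263  0.031 ]]
-67.26137624876799 0.03401594753681559
-69.68258338411708 0.03317664093367354
-159.1335170125225 0.02843510170894604
pos [ 0.4342 -0.0178  0.3185] yaw -90.13 t 1.75 q7 -1.7 w 1.003 gf 0.0 F [ 0.2 -0.7 -0.7]
shift cm [12.67 -6.91 15.83] turn [ 0.   0.  44.9]
```

```bash
python3 -m creep '9.18 3 -2 3 0 0 9; 9.18 6 -4 6 0 0 18; 9.18 9 -5.5 9.5 0 0 27; 9.18 12 -7 13 0 0 36; 9.18 12.75 -7 15.8 0 0 45' ; python3 -m creep '9.18 0 0 0 0 0 0; 9.18 0 0 0 0 0 0; 9.18 0 0 0 0 0 0';  python3 - <<'E'
from h import *
delta([.5615,.0518,.090],-135)
i=vision.camera_info('wrist'); cv2.imwrite('pics/w3.png',vision.get_image('wrist')[:,:,::-1]); np.save('w3.npy',i)
print(proj(i,[.5615,.0518,.093]))
E
```

```text
clock: 2.38
position: [0.5633, 0.0525, 0.1588]
ee_rot: [2.898, -1.213, -0.001]
force: [-0.2, 0.1, -0.8]
width: 1.001
gripper_force: 0.0
clock: 2.75
position: [0.5625, 0.0528, 0.1623]
ee_rot: [-2.902, 1.202, -0.003]
force: [-0.4, -0.2, 0.4]
width: 0.999
gripper_force: 0.0
pos [0.5625 0.0528 0.1623] yaw -135.0 t 2.75 q7 -2.69 w 0.999 gf 0.0 F [-0.4 -0.2  0.4]
shift cm [-0.01  0.15  7.23] turn [-0.1 -0.1  0. ]
(np.float64(332.6622985990153), np.float64(264.4849863743571))
```

View pics/w3.png

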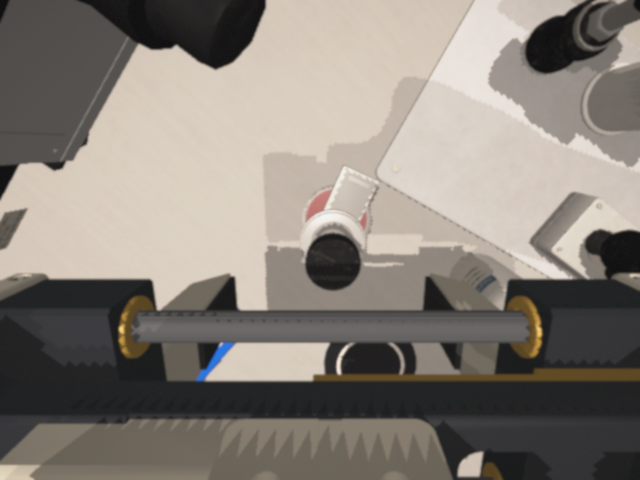

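The cap is centred at about (333,262), within 3 px of the prediction, so I'm descending.

```bash
python3 -m creep '9.18 0 0.1 3 0 0 0; 9.18 0 0.1 5.5 0 0 0; 9.18 0 0.1 7.2 0 0 0; 9.18 0 0.1 7.2 0 0 0; 5 0 0.1 7.2 0 0 0' 15; python3 -m creep '2 0 0 0 0 0 0;2 0 0 0 0 0 0;2 0 0 0 0 0 0;2 0 0 0 0 0 0;2 0 0 0 0 0 0' 15;python3 -m creep '2 0 0 -1 0 0 0;2 0 0 -2 0 0 0' 15; python3 - <<'E'
from h import *
delta([.50,.0,.29],-135)
delta([.45,-.2,.29],-150)
E
```

```text
clock: 3.42
position: [0.562, 0.0529, 0.0897]
ee_rot: [-2.901, 1.203, -0.002]
force: [0.7, 0.0, 0.2]
width: 0.937
gripper_force: 0.0
clock: 4.05
position: [0.5614, 0.0527, 0.0887]
ee_rot: [2.902, -1.204, 0.0]
force: [-0.6, 0.9, -0.4]
width: 0.396
gripper_force: 0.0
clock: 4.3
position: [0.5614, 0.0528, 0.1095]
ee_rot: [-2.902, 1.204, -0.0]
force: [-0.6, -0.4, -0.6]
width: 0.37
gripper_force: 15.0
pos [0.5614 0.0528 0.1095] yaw -135.06 t 4.3 q7 -2.7 w 0.37 gf 15.0 F [-0.6 -0.4 -0.6]
shift cm [ -0.6    8.07 -18.05] turn [-0.  -0.  -0.1]
pos [0.5614 0.0528 0.1095] yaw -135.06 t 4.3 q7 -2.7 w 0.37 gf 15.0 F [-0.6 -0.4 -0.6]
shift cm [ 10.02  25.74 -18.05] turn [-0.  -0.  14.9]
```

```bash
python3 - <<'E'
from h import *
a=vision.get_image('side')[:,:,::-1]; b=vision.get_image('wrist')[:,:,::-1]
cv2.imwrite('pics/g.png',np.hstack([cv2.resize(a[120:300,230:430],(400,360),interpolation=2),cv2.resize(b[150:330,220:420],(400,360))]))
E
```

```text
(no output)
```

View pics/g.png

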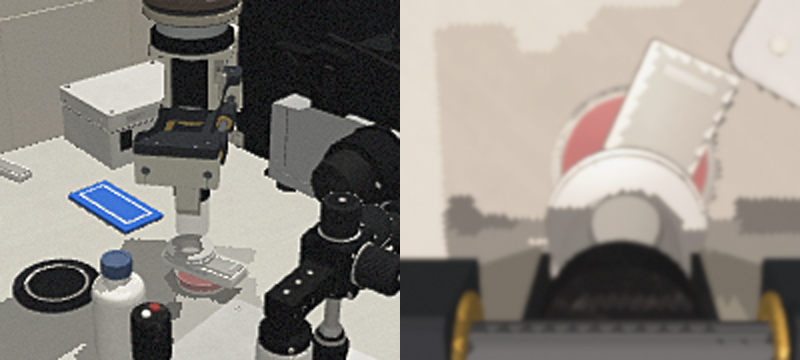

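The case hangs upright between the fingers. The ring stays on the box, with its hole visible below the case. Next is lift and transit.

```bash
python3 -m creep '2 0 1.5 -4 0 0 0;2 0 3 -8 0 0 0;2 0 4.5 -12 0 0 0;2 0 6 -15.5 0 0 0;2 -0.5 8 -19 0 0 0' ; python3 -m creep '2 0 0 0 0 0 0;2 0 0 0 0 0 0';python3 - <<'E'
from h import *
a=vision.get_image('side')[:,:,::-1]; cv2.imwrite('pics/i.png',cv2.resize(a[20:260,200:440],(600,600),interpolation=2))
s=vision.camera_info('side');p=telemetry.observe()['position']
for dz in (0,-.022,-.056): u,v=proj(s,p+[0,0,dz]); print(dz,(u-200)*2.5,(v-20)*2.5)
delta([.43,-.2,.30],-155)
E
```

```text
clock: 5.03
position: [0.5009, -0.0006, 0.3001]
ee_rot: [-2.902, 1.204, -0.001]
force: [0.2, 0.7, -1.5]
width: 0.364
gripper_force: 15.0
clock: 5.28
position: [0.5011, -0.0001, 0.2983]
ee_rot: [2.902, -1.204, -0.0]
force: [0.4, 1.0, -0.3]
width: 0.369
gripper_force: 15.0
0 282.7109672733337 275.27188490449726
-0.022 283.329996478881 308.9560283777025
-0.056 284.24836005039697 358.92829144105974
pos [0.5009 0.     0.2978] yaw -135.04 t 5.33 q7 -2.53 w 0.363 gf 15.0 F [-0.4  0.3 -1.1]
shift cm [ 9.14 19.15 -0.21] turn [ 0.1  0.  20. ]
```

View pics/i.png

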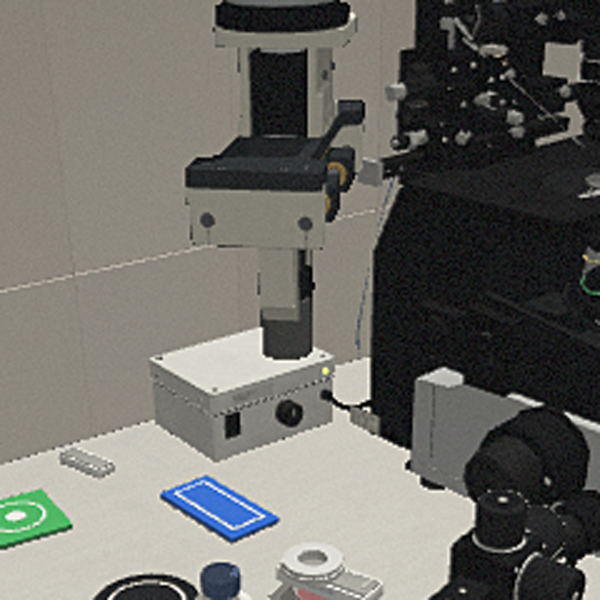

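The case is vertical and its underside is near row 358, i.e. about 52 mm below the TCP. Moving on to the orange rest.

```bash
python3 -m creep '2 1.8 3.8 -0.3 0 0 4;2 3.6 7.6 -0.3 0 0 8;2 5.4 11.4 -0.3 0 0 12;2 7.3 15.3 -0.3 0 0 16;2 9.1 19.1 -0.3 0 0 20' ; python3 -m creep '2 0 0 0 0 0 0;2 0 0 0 0 0 0';python3 - <<'E'
from h import *
delta([.5095,-.2947,.30],-165)
E
```

```text
clock: 5.95
position: [0.4297, -0.2004, 0.3004]
ee_rot: [2.647, -1.691, -0.003]
force: [0.8, 0.5, -0.3]
width: 0.368
gripper_force: 15.0
clock: 6.2
position: [0.4305, -0.1987, 0.3008]
ee_rot: [-2.65, 1.688, 0.003]
force: [0.3, 1.2, -0.8]
width: 0.367
gripper_force: 15.0
pos [ 0.4305 -0.1987  0.3008] yaw -154.99 t 6.2 q7 -2.4 w 0.367 gf 15.0 F [ 0.3  1.2 -0.8]
shift cm [12.04 -3.1   0.06] turn [ 0.1  0.1 10. ]
```

```bash
python3 -m creep '2 4 -1 0 0 0 4;2 8 -2 0 0 0 8;2 12 -3.1 0 0 0 10;2 12 -3.1 0 0 0 10;2 12 -3.1 0 0 0 10' ; python3 - <<'E'
from h import *
delta([.5095,-.2947,.075],-165)
t=vision.camera_info('top')
a=vision.get_image('top')[:,:,::-1]; b=vision.get_image('wrist')[:,:,::-1]
cv2.imwrite('pics/j.png',np.hstack([cv2.resize(a[190:310,370:500],(400,370),interpolation=2),cv2.resize(b,(400,370),interpolation=2)]))
E
```

```text
clock: 6.82
position: [0.5094, -0.2935, 0.3009]
ee_rot: [-2.494, 1.91, 0.003]
force: [-0.3, 0.1, 0.7]
width: 0.364
gripper_force: 15.0
pos [ 0.5094 -0.2935  0.3009] yaw -164.9 t 6.83 q7 -2.45 w 0.364 gf 15.0 F [-0.3  0.1  0.7]
shift cm [ 0.16  0.   22.59] turn [0.  0.1 0.1]
```

View pics/j.png

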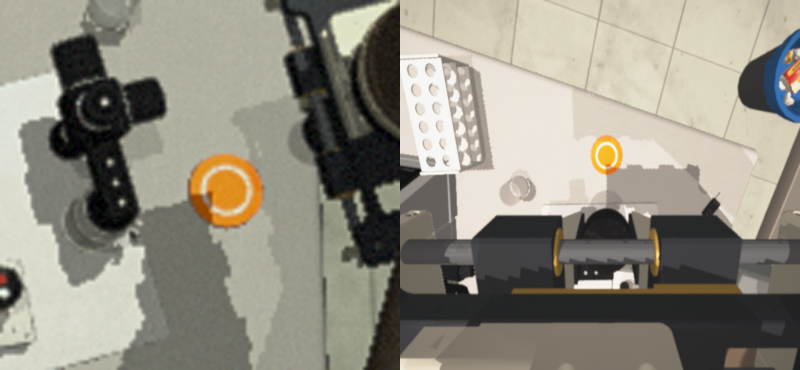

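The top crop shows the manipulator knob nearest the orange rest at (165,95). I'll turn a bit further from it and descend.

```bash
python3 -m creep '2 0.1 0 3 0 0 3.5;2 0.1 0 7.5 0 0 7;2 0.1 0 12 0 0 7;2 0.1 0 16.5 0 0 7;2 0.1 0 20 0 0 7' ; python3 -m creep '2 0 0 0 0 0 0;2 0 0 0 0 0 0';python3 - <<'E'
from h import *
delta([.5095,-.2947,.061],-172)
a=vision.get_image('side')[:,:,::-1]; cv2.imwrite('pics/k.png',cv2.resize(a[250:430,350:530],(600,600),interpolation=2))
E
```

```text
clock: 7.55
position: [0.5087, -0.2949, 0.1005]
ee_rot: [-2.371, 2.06, 0.001]
force: [0.3, -0.3, -0.7]
width: 0.364
gripper_force: 15.0
clock: 7.8
position: [0.5101, -0.2962, 0.1034]
ee_rot: [-2.37, 2.061, -0.003]
force: [0.6, -1.0, 0.2]
width: 0.368
gripper_force: 15.0
pos [ 0.5101 -0.2962  0.1034] yaw -172.02 t 7.8 q7 -2.56 w 0.368 gf 15.0 F [ 0.6 -1.   0.2]
shift cm [-0.16  0.04  4.24] turn [-0.1 -0.1 -0. ]
```

View pics/k.png

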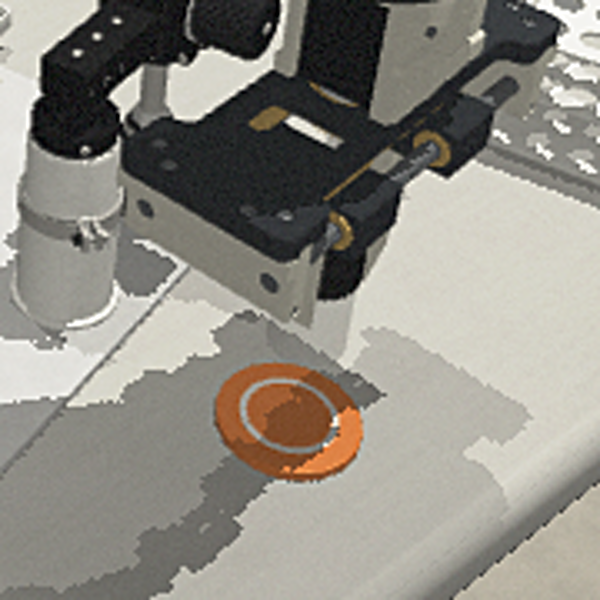

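The case hangs over the rest, with its visible lower edge near (330,360) in the crop. I'll check that against the projection.

```bash
python3 - <<'E'
from h import *
s=vision.camera_info('side'); k=600/180
for p in ([.5101,-.2962,.05],[.5101,-.2962,.105],[.5101,-.2962,.081],[.5095,-.2947,.006]):
    u,v=proj(s,p); print(p,round((u-350)*k),round((v-250)*k))
E
```

```text
[0.5101, -0.2962, 0.05] 300 343
[0.5101, -0.2962, 0.105] 318 246
[0.5101, -0.2962, 0.081] 310 290
[0.5095, -0.2947, 0.006] 284 413
```

The predicted edges match the picture. Setting it down gently.

```bash
python3 -m creep '2 -0.1 0 1.5 0 0 0;2 -0.1 0 3 0 0 0;2 -0.1 0 3.8 0 0 0;2 -0.1 0 3.8 0 0 0';python3 -m creep '2 0 0 0.2 0 0 0;2 0 0 0.2 0 0 0';python3 -m creep '2 0 0 0.2 0 0 0;2 0 0 0.2 0 0 0';python3 -m creep '2 0 0 0.2 0 0 0;2 0 0 0.2 0 0 0'
```

```text
clock: 8.35
position: [0.5085, -0.295, 0.0627]
ee_rot: [2.37, -2.062, -0.003]
force: [-1.4, 0.3, -0.3]
width: 0.37
gripper_force: 15.0
clock: 8.6
position: [0.5093, -0.2954, 0.0619]
ee_rot: [-2.37, 2.062, -0.001]
force: [-0.8, 0.4, -0.9]
width: 0.365
gripper_force: 15.0
clock: 8.85
position: [0.5091, -0.2953, 0.0597]
ee_rot: [2.37, -2.062, 0.0]
force: [-0.5, -0.3, -0.6]
width: 0.367
gripper_force: 15.0
clock: 9.1
position: [0.509, -0.2952, 0.0575]
ee_rot: [2.37, -2.062, -0.0]
force: [0.7, -0.2, -0.7]
width: 0.368
gripper_force: 15.0
```

```bash
python3 -m creep '2 0 0 0.15 0 0 0;2 0 0 0.15 0 0 0';python3 -m creep '2 0 0 0.15 0 0 0;2 0 0 0.15 0 0 0'
```

```text
clock: 9.35
position: [0.5093, -0.2953, 0.0564]
ee_rot: [-2.37, 2.062, -0.001]
force: [-1.2, 1.0, 3.1]
width: 0.369
gripper_force: 15.0
clock: 9.6
position: [0.5098, -0.2957, 0.0562]
ee_rot: [-2.369, 2.062, -0.003]
force: [-3.0, 1.2, 15.3]
width: 0.366
gripper_force: 15.0
```

```bash
python3 -m creep '2 0 0 -0.1 0 0 0;4 0 0 -0.1 0 0 0;5 0 0 -0.1 0 0 0;6 0 0 -0.1 0 0 0;7 0 0 -0.1 0 0 0'; python3 -m creep '7 0 0 0 0 0 0;7 0 0 -2 0 0 0;7 0 0 -6 0 0 0;7 0 0 -12 0 0 0;7 0 0 -18 0 0 0'; python3 - <<'E'
from h import *
delta([.43,-.2,.3],-155)
i=vision.camera_info('wrist');b=vision.get_image('wrist')[:,:,::-1];np.save('w4.npy',i); cv2.imwrite('pics/w4.png',b)
a=vision.get_image('side')[:,:,::-1]
u,v=map(int,proj(i,[.5095,-.2947,.03])); print(u,v)
c=b[max(v-60,0):v+60,u-60:u+60]
cv2.imwrite('pics/l.png',np.hstack([cv2.resize(a[270:420,370:500],(390,450),interpolation=2),cv2.resize(c,(400,450),interpolation=2)]))
E
```

```text
clock: 10.22
position: [0.5091, -0.2952, 0.0556]
ee_rot: [2.37, -2.062, -0.0]
force: [-0.2, 0.8, 1.3]
width: 0.713
gripper_force: 0.0
clock: 10.85
position: [0.5088, -0.2951, 0.2374]
ee_rot: [2.37, -2.062, -0.001]
force: [1.2, -0.1, -0.4]
width: 0.764
gripper_force: 0.0
pos [ 0.5088 -0.2951  0.2374] yaw -172.06 t 10.85 q7 -2.56 w 0.764 gf 0.0 F [ 1.2 -0.1 -0.4]
shift cm [-10.51   6.49  -6.25] turn [  0.    0.  -17.1]
329 218
```

View pics/l.png

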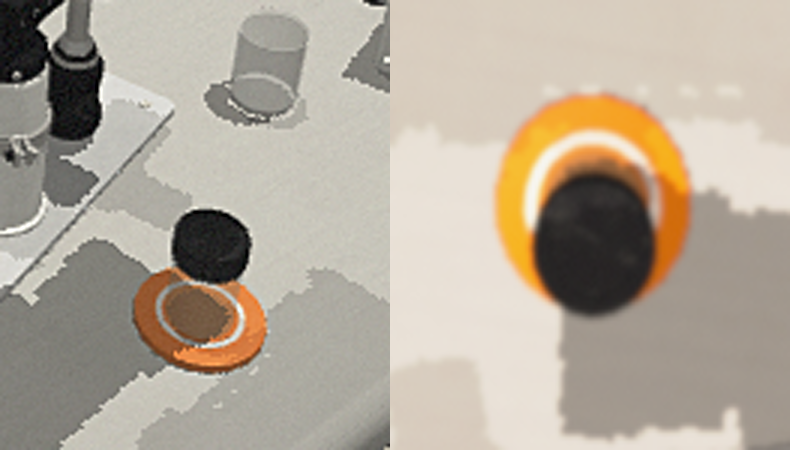

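The case stands upright on the orange rest. The cap disc is at about (594,250) in the right crop, over the ring outline.

```bash
python3 - <<'E'
from h import *
w=np.load('w4.npy',allow_pickle=True).item()
for p in ([.5095,-.2947,.06],[.5095,-.2947,.006]):
    u,v=proj(w,p); print((u-269)/120*400+390,(v-158)/120*450)
im=cv2.imread('pics/w4.png'); m=cv2.inRange(cv2.cvtColor(im,cv2.COLOR_BGR2GRAY),0,60); m[:150]=0;m[270:]=0;m[:,:270]=0;m[:,390:]=0
for c in cv2.findContours(m,0,1)[0]:
    if cv2.contourArea(c)>300: print(cv2.minEnclosingCircle(c),cv2.boundingRect(c))
E
# retreat
python3 -m creep '7 -1 1 -3 0 0 -3;7 -3 2.5 -6 0 0 -6;7 -6 4 -6.2 0 0 -9;7 -9 5.5 -6.2 0 0 -13;7 -10.5 6.5 -6.2 0 0 -17'; python3 -m creep '8.5 0 0 0 0 0 0;8.5 0 0 0 0 0 0'; python3 - <<'E'
from h import *
delta([.46,.0,.29],-155)
delta([.5598,.052,.12],-158.5)
E
```

```text
592.5352598657508 251.6900064185848
592.5622162007071 209.14003086586092
((330.0, 222.45945739746094), 18.567584991455078) (313, 204, 35, 38)
clock: 11.58
position: [0.4293, -0.1988, 0.2975]
ee_rot: [-2.652, 1.684, 0.001]
force: [0.6, -0.8, 0.8]
width: 0.764
gripper_force: 0.0
clock: 11.82
position: [0.4306, -0.2009, 0.2976]
ee_rot: [2.647, -1.692, 0.001]
force: [0.4, -0.1, -0.1]
width: 0.907
gripper_force: 0.0
pos [ 0.4306 -0.2009  0.2976] yaw -155.17 t 11.82 q7 -2.4 w 0.907 gf 0.0 F [ 0.4 -0.1 -0.1]
shift cm [-17.   -11.11   0.76] turn [-0.  -0.  -0.2]
pos [ 0.4306 -0.2009  0.2976] yaw -155.17 t 11.82 q7 -2.4 w 0.907 gf 0.0 F [ 0.4 -0.1 -0.1]
shift cm [-17.54 -22.34  17.76] turn [-0.  -0.   3.3]
```

The case is centred within about 1 mm. For the ring I need closing yaw of about 21.5°, so I'm turning on the way.

```bash
python3 -m creep '8.5 -3.4 -2.2 0 0 0 -10;8.5 -6.8 -4.4 0 0 0 -20;8.5 -10.2 -6.6 0 0 0 -30;8.5 -13.6 -8.8 0 0 0 -40;8.5 -17 -11 0 0 0 -50'; python3 -m creep '8.5 0 0 0 0 0 -10;8.5 0 0 0 0 0 -20;8.5 0 0 0 0 0 -30;8.5 0 0 0 0 0 -40;8.5 0 0 0 0 0 -50';python3 -m creep '8.5 0 0 0 0 0 -10;8.5 0 0 0 0 0 -20;8.5 0 0 0 0 0 -30;8.5 0 0 0 0 0 -40;8.5 0 0 0 0 0 -50';python3 -m creep '8.5 0 0 0 0 0 -10;8.5 0 0 0 0 0 -20;8.5 0 0 0 0 0 -26.5;8.5 0 0 0 0 0 -26.5'; python3 - <<'E'
from h import *
delta([.52,.038,.19],21.5)
E
```

```text
clock: 12.45
position: [0.4592, 0.001, 0.2975]
ee_rot: [-3.115, 0.406, -0.0]
force: [-0.3, 0.1, 0.5]
width: 0.927
gripper_force: 0.0
clock: 13.08
position: [0.4591, -0.0003, 0.2974]
ee_rot: [-2.995, -0.948, 0.0]
force: [0.1, -0.3, -0.4]
width: 0.927
gripper_force: 0.0
clock: 13.7
position: [0.4591, -0.0003, 0.2974]
ee_rot: [-2.313, -2.125, -0.0]
force: [0.4, -0.1, -0.3]
width: 0.927
gripper_force: 0.0
clock: 14.2
position: [0.4589, -0.0003, 0.2974]
ee_rot: [-1.773, -2.593, -0.0]
force: [-0.6, 0.9, 0.1]
width: 0.923
gripper_force: 0.0
pos [ 4.589e-01 -3.000e-04  2.974e-01] yaw 21.29 t 14.2 q7 0.15 w 0.923 gf 0.0 F [-0.6  0.9  0.1]
shift cm [ 1.34  7.08 10.75] turn [-0.  -0.  -0.2]
```

```bash
python3 -m creep '8.5 0.4 2.4 3 0 0 0;8.5 0.9 4.8 6 0 0 0;8.5 1.3 7.1 9 0 0 0;8.5 1.3 7.1 10.7 0 0 0;8.5 1.3 7.1 10.7 0 0 0'; python3 - <<'E'
from h import *
delta([.5598,.052,.08],21.5)
i=vision.camera_info('wrist');b=vision.get_image('wrist')[:,:,::-1];np.save('w5.npy',i); cv2.imwrite('pics/w5.png',b)
u,v=map(int,proj(i,[.5598,.045,.035])); print(u,v)
c=b[v-75:v+75,u-100:u+100]; cv2.imwrite('pics/m.png',cv2.resize(c,(800,600),interpolation=2))
for p in ([.5598,.052,.039],): a=proj(i,p); print((a[0]-u+100)*4,(a[1]-v+75)*4)
E
```

```text
clock: 14.82
position: [0.5185, 0.0377, 0.1896]
ee_rot: [-1.77, -2.592, 0.003]
force: [0.6, 0.6, -0.3]
width: 0.926
gripper_force: 0.0
pos [0.5185 0.0377 0.1896] yaw 21.34 t 14.82 q7 -0.04 w 0.926 gf 0.0 F [ 0.6  0.6 -0.3]
shift cm [-0.17  4.4  10.94] turn [-0.2 -0.  -0.2]
377 238
416.9483891448881 278.4415315863554
```

View pics/m.png

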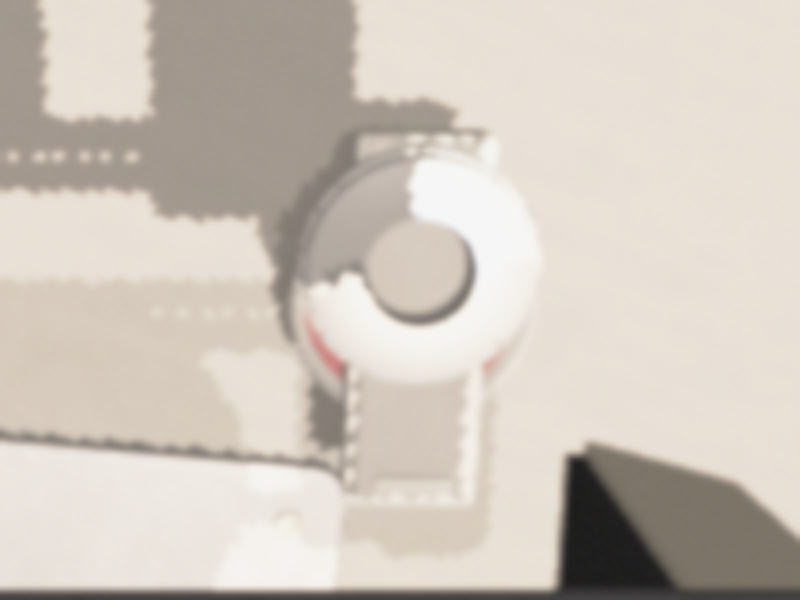

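The ring's top disc spans x 300–542 and y 150–383 in the crop, centred at about (420,267). The box corners are about (345,500), (472,502), (357,132) and (497,138).

```bash
python3 - <<'E'
from h import *
w=np.load('w5.npy',allow_pickle=True).item()
f=lambda x,y:(277+x/4,163+y/4)
print('ring',onz(w,*f(420,267),.039))
P=np.array([onz(w,*f(*p),.031) for p in [(345,500),(472,502),(497,138),(357,132)]]); print(np.round(P,4),P.mean(0))
for a,b in ((0,3),(1,2),(0,1),(3,2)): d=P[b]-P[a]; print(np.degrees(np.arctan2(d[1],d[0])),np.hypot(*d[:2]))
r=onz(w,*f(420,267),.039)
delta([r[0],r[1],.049],22)
E
```

```text
ring [0.55940512 0.05451267 0.039     ]
[[ 0.5672 -0.0029  0.031 ]
 [ 0.5942  0.0072  0.031 ]
 [ 0.5652  0.0848  0.031 ]
 [ 0.5371  0.0752  0.031 ]] [0.56590269 0.04107088 0.031     ]
111.04651345501391 0.08363379280632556
110.49601025803761 0.08284111593503256
20.425590089453628 0.02881490733318577
18.901975144548757 0.029629900776607057
pos [0.5191 0.0377 0.1907] yaw 21.34 t 14.88 q7 -0.04 w 0.926 gf 0.0 F [-0.9 -0.1  0.2]
shift cm [ 0.1   4.39 14.16] turn [-0.1 -0.  -0.7]
```

```bash
python3 -m creep '8.5 0.1 2 4 0 0 0;8.5 0.1 4.4 8 0 0 0;8.5 0.1 4.4 10 0 0 0.6;8.5 0.1 4.4 12 0 0 0.6;8.5 0.1 4.4 12 0 0 0.6'; python3 - <<'E'
from h import *
delta([.5594,.0543,.0545],20.7)
E
```

```text
clock: 15.5
position: [0.5598, 0.0545, 0.0709]
ee_rot: [-1.785, -2.585, 0.002]
force: [0.3, -0.4, 0.7]
width: 0.923
gripper_force: 0.0
pos [0.5598 0.0545 0.0709] yaw 20.76 t 15.5 q7 -0.17 w 0.923 gf 0.0 F [ 0.3 -0.4  0.7]
shift cm [-0.   -0.05  1.64] turn [-0.1  0.   0.1]
```

```bash
python3 -m creep '8.5 0 0 1 0 0 0;8.5 0 0 1.6 0 0 0;8.5 0 0 1.6 0 0 0;6 0 0 1.6 0 0 0;4 0 0 1.6 0 0 0' 12; python3 -m creep '4 0 0 0 0 0 0;4 0 0 0 0 0 0;4 0 0 0 0 0 0;4 0 0 0 0 0 0';python3 -m creep '4 0 0 -0.5 0 0 0;4 0 0 -1.5 0 0 0;4 0 0 -3 0 0 0';python3 - <<'E'
from h import *
a=vision.get_image('side')[:,:,::-1]; b=vision.get_image('wrist')[:,:,::-1]
cv2.imwrite('pics/n.png',np.hstack([cv2.resize(a[140:300,250:410],(400,400),interpolation=2),cv2.resize(b[120:340,220:440],(400,400))]))
delta([.48,.2,.17],90)
t=vision.camera_info('top')
for u,v in ((167,348),(220,347),(217,318),(167,322)): print(np.round(onz(t,u,v,.06),3))
E
```

```text
clock: 16.12
position: [0.5604, 0.0554, 0.055]
ee_rot: [1.783, 2.586, 0.0]
force: [-1.2, 0.5, 0.0]
width: 0.759
gripper_force: 0.0
clock: 16.62
position: [0.5602, 0.0553, 0.0548]
ee_rot: [-1.783, -2.587, 0.0]
force: [-1.4, 0.6, 1.3]
width: 0.55
gripper_force: 12.0
clock: 17.0
position: [0.5601, 0.0554, 0.0855]
ee_rot: [-1.783, -2.587, 0.0]
force: [0.7, -0.1, -0.9]
width: 0.55
gripper_force: 12.0
pos [0.5615 0.0557 0.0869] yaw 20.84 t 17.1 q7 -0.16 w 0.552 gf 12.0 F [ 0.5  1.  -0.6]
shift cm [16.38 -2.45 -8.33] turn [  0.1   0.1 -69.2]
[0.252 0.401 0.06 ]
[0.256 0.272 0.06 ]
[0.326 0.283 0.06 ]
[0.314 0.405 0.06 ]
```

View pics/n.png

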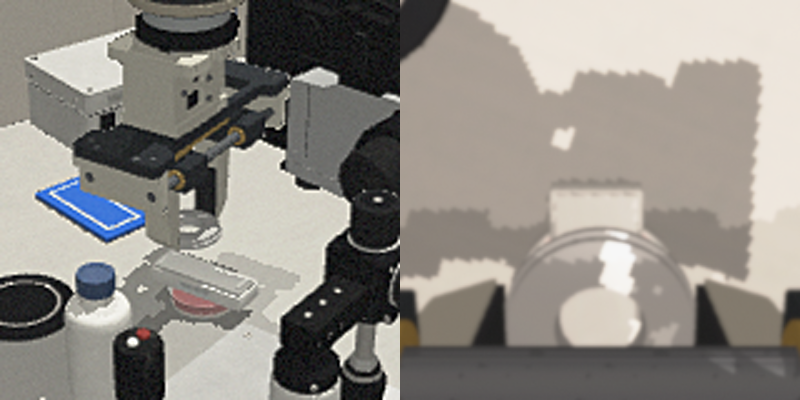

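The ring is held flat, and the box still lies on the dish below. Transit to the green rest.

```bash
python3 - <<'E'
from h import *
delta([.4126,.3143,.12],65)
E
```

```text
pos [0.5615 0.0557 0.0869] yaw 20.84 t 17.1 q7 -0.16 w 0.552 gf 12.0 F [ 0.5  1.  -0.6]
shift cm [29.46 -4.7  -3.34] turn [  0.2   0.1 -44.2]
```

```bash
python3 -m creep '4 1 0 -3 0 0 0;4 6 -1 -5 0 0 -9;4 12 -2 -6 0 0 -18;4 18 -3 -6 0 0 -27;4 24 -4 -6 0 0 -36'; python3 -m creep '4 2.2 -4.4 0 0 0 -5;4 3 -5.5 1.5 0 0 -8;4 3 -5.5 2.5 0 0 -8;4 3 -5.5 2.5 0 0 -8'; python3 - <<'E'
from h import *
delta([.4126,.3143,.029],65)
i=vision.camera_info('wrist');b=vision.get_image('wrist')[:,:,::-1];np.save('w6.npy',i); cv2.imwrite('pics/w6.png',b)
cv2.imwrite('pics/o.png',b)
E
```

```text
clock: 17.73
position: [0.4367, 0.2668, 0.1453]
ee_rot: [0.889, 3.012, 0.001]
force: [1.5, 0.2, -0.8]
width: 0.553
gripper_force: 12.0
clock: 18.23
position: [0.3829, 0.2358, 0.1194]
ee_rot: [-0.687, -3.065, 0.0]
force: [0.6, -0.5, -0.9]
width: 0.553
gripper_force: 12.0
pos [0.3829 0.2358 0.1194] yaw 64.74 t 18.23 q7 0.03 w 0.553 gf 12.0 F [ 0.6 -0.5 -0.9]
shift cm [0.66 8.36 9.04] turn [-0.  -0.  -0.3]
```

View pics/o.png

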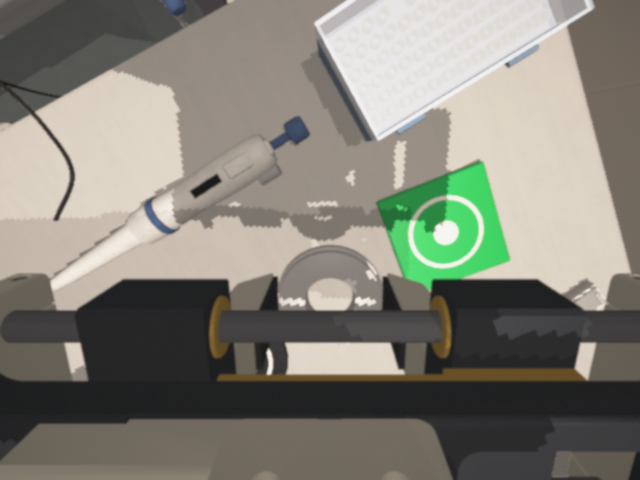

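The view shows the green rest's dot at (446,233) and the ring in the grip with its far edge at (330,246). The tool ended up at (0.383,0.236) because of the turned axes, so I'll correct from here.

```bash
python3 - <<'E'
from h import *
w=np.load('w6.npy',allow_pickle=True).item()
print(onz(w,446,232.5,.006))
s=telemetry.observe(); Rm=R.from_rotvec(s['ee_rot']).as_matrix()
for dx in (-.002,0,.002):
    print(dx,[np.round(proj(w,s['position']+Rm@np.array([dx+.026*np.cos(a),.026*np.sin(a),.0158])),1) for a in (0,.6,-.6)])
    print([np.round(proj(w,s['position']+Rm@np.array([dx+.010*np.cos(a),.010*np.sin(a),.0158])),1) for a in (0,)])
E
```

```text
[0.41269665 0.31621135 0.006     ]
-0.002 [array([331. , 249.8]), array([363.2, 259.3]), array([298.7, 259.3])]
[array([330.9, 282.8])]
0 [array([331. , 245.5]), array([363.3, 255.1]), array([298.6, 255.1])]
[array([330.9, 278.8])]
0.002 [array([331. , 241.2]), array([363.4, 250.9]), array([298.5, 250.9])]
[array([330.9, 274.7])]
```

```bash
python3 -m creep '4 0.3 4 0 0 0 -5;4 0.7 8.4 0 0 0 -10;4 0.7 8.4 3 0 0 -10;4 0.7 8.4 6 0 0 -10;4 0.7 8.4 8 0 0 -10'; python3 -m creep '4 0 0 0 0 0 0;4 0 0 0 0 0 0'; python3 - <<'E'
from h import *
delta([.4126,.315,.030],74.7)
E
```

```text
clock: 18.9
position: [0.4123, 0.3151, 0.0386]
ee_rot: [-0.417, -3.114, 0.0]
force: [-0.2, 0.3, 0.7]
width: 0.555
gripper_force: 12.0
clock: 19.15
position: [0.4123, 0.3155, 0.0405]
ee_rot: [0.415, 3.113, 0.002]
force: [-0.2, -0.3, 0.1]
width: 0.549
gripper_force: 12.0
pos [0.4123 0.3155 0.0405] yaw 74.8 t 19.15 q7 -0.02 w 0.549 gf 12.0 F [-0.2 -0.3  0.1]
shift cm [-0.04 -0.04  1.05] turn [0.1 0.  0.1]
```

```bash
python3 -m creep '4 0 0 0.5 0 0 0;4 0 0 0.85 0 0 0;4 0 0 0.85 0 0 0'; python3 -m creep '4 0 0 0.15 0 0 0;4 0 0 0.15 0 0 0'; python3 -m creep '4 0 0 0.1 0 0 0;4 0 0 0.1 0 0 0'
```

```text
clock: 19.52
position: [0.4116, 0.3146, 0.0312]
ee_rot: [0.415, 3.114, -0.0]
force: [-0.0, 0.4, -0.9]
width: 0.551
gripper_force: 12.0
clock: 19.77
position: [0.4117, 0.3148, 0.0297]
ee_rot: [0.414, 3.114, 0.0]
force: [-0.6, 0.2, -0.6]
width: 0.551
gripper_force: 12.0
clock: 20.02
position: [0.4117, 0.3149, 0.0294]
ee_rot: [0.414, 3.113, -0.0]
force: [-1.9, -1.3, 10.3]
width: 0.554
gripper_force: 12.0
```

```bash
python3 -m creep '5.2 0 0 -0.05 0 0 0;6 0 0 -0.05 0 0 0;7 0 0 -0.05 0 0 0;7 0 0 -0.05 0 0 0'; python3 -m creep '7 0 0 -2 0 0 0;7 -1 -1 -6 0 0 0;7 -2 -3 -11 0 0 5;7 -3 -6 -16 0 0 10;7 -3 -9 -18 0 0 15'; python3 - <<'E'
from h import *
delta([.51,.1,.20],20.5)
i=vision.camera_info('wrist');b=vision.get_image('wrist')[:,:,::-1];np.save('w7.npy',i); cv2.imwrite('pics/w7.png',b)
u,v=map(int,proj(i,[.4126,.315,.01])); print(u,v)
for z in (.006,.014): print(proj(i,[.4126,.315,z]))
hsv=cv2.cvtColor(b,cv2.COLOR_BGR2HSV); m=cv2.inRange(hsv,(55,120,60),(75,255,255))
cs=max(cv2.findContours(m,1,1)[0],key=cv2.contourArea); print('green',cv2.minAreaRect(cs))
for c in cv2.findContours(m,cv2.RETR_CCOMP,cv2.CHAIN_APPROX_NONE)[0]:
    if cv2.contourArea(c)>100: print(cv2.contourArea(c),cv2.fitEllipse(c))
E
```

```text
clock: 20.52
position: [0.4116, 0.3147, 0.0291]
ee_rot: [-0.414, -3.114, 0.0]
force: [-0.5, 0.1, 0.7]
width: 0.756
gripper_force: 0.0
clock: 21.15
position: [0.4182, 0.2199, 0.2117]
ee_rot: [0.822, 3.029, 0.004]
force: [-0.1, 0.9, 0.1]
width: 0.766
gripper_force: 0.0
pos [0.4182 0.2199 0.2117] yaw 59.64 t 21.15 q7 0.15 w 0.766 gf 0.0 F [-0.1  0.9  0.1]
shift cm [-13.98  -5.71   1.18] turn [ 0.2  0.  39.1]
412 162
(np.float64(411.80362413258996), np.float64(162.35270981314815))
(np.float64(413.7824770340866), np.float64(162.79342156862344))
green ((412.654296875, 159.17837524414062), (82.829345703125, 85.582763671875), 65.0952377319336)
6583.5 ((412.20745849609375, 159.64181518554688), (92.32036590576172, 99.13713073730469), 35.32703399658203)
2986.5 ((412.7417297363281, 161.30015563964844), (59.52114486694336, 63.97358703613281), 28.798580169677734)
```

I'm already past the 14-picture viewing limit, with 16 opened, so from here I'll look numerically only. Checking the ring by a silhouette fit.

```bash
cat >> h.py <<'E'
from scipy.optimize import least_squares
def circ(cx,cy,z,r,n=60):
    a=np.linspace(0,2*np.pi,n,endpoint=False); return np.stack([cx+r*np.cos(a),cy+r*np.sin(a),0*a+z],1)
def sil(c,cx,cy,levels):
    pts=np.array([proj(c,p) for z,r in levels for p in circ(cx,cy,z,r)],np.float32); return cv2.convexHull(pts)
def fitsil(c,contour,x0,levels):
    def res(p):
        h=sil(c,p[0],p[1],levels); return [cv2.pointPolygonTest(h,(float(q[0][0]),float(q[0][1])),True) for q in contour]
    r=least_squares(res,x0,loss='soft_l1',diff_step=1e-3); return r.x,np.abs(r.fun).mean()
E
python3 - <<'E'
from h import *
i=vision.camera_info('wrist');b=vision.get_image('wrist')[:,:,::-1]; cv2.imwrite('pics/w8.png',b);np.save('w8.npy',i)
def ana(i,b,nm):
    m=cv2.inRange(cv2.cvtColor(b,cv2.COLOR_BGR2HSV),(50,90,40),(80,255,255))
    cs,hi=cv2.findContours(m,cv2.RETR_CCOMP,cv2.CHAIN_APPROX_NONE)
    o=max((k for k in range(len(cs)) if hi[0][k][3]<0),key=lambda k:cv2.contourArea(cs[k]))
    hull=cv2.convexHull(cs[o]); P=np.array([onz(i,*p[0],.006)[:2]*1000 for p in hull],np.float32); print(nm,'green',cv2.minAreaRect(P))
    for k in range(len(cs)):
        if hi[0][k][3]==o and cv2.contourArea(cs[k])>100: print(cv2.contourArea(cs[k]),fitsil(i,cs[k],[.4126,.315],[(.006,.026),(.014,.026)]))
ana(i,b,'w')
t=vision.camera_info('top'); a=vision.get_image('top')[:,:,::-1].copy(); ana(t,a,'top')
E
```

```text
w green ((411.9219055175781, 315.45660400390625), (78.36529541015625, 78.55208587646484), 86.37158966064453)
2912.5 (array([0.41124215, 0.31518634]), np.float64(1.8896418761067448))Traceback (most recent call last):
  File "<stdin>", line 11, in <module>
  File "<stdin>", line 6, in ana
ValueError: max() iterable argument is empty
```

The ring is centred within 1 mm. Next, the box: moving over it and registering its outline by edges.

```bash
python3 -m creep '7 -3.5 -1.5 0 0 0 10;7 -7 -3 0.4 0 0 20;7 -10.5 -4.5 0.8 0 0 30;7 -14 -5.7 1.2 0 0 39;7 -14 -5.7 1.2 0 0 39'; python3 - <<'E'
from h import *
delta([.53,.03,.18],20.5)
E
```

```text
clock: 21.92
position: [0.5107, 0.0986, 0.1955]
ee_rot: [-1.788, -2.582, 0.003]
force: [-0.3, 1.2, -1.2]
width: 0.763
gripper_force: 0.0
pos [0.5107 0.0986 0.1955] yaw 20.62 t 21.93 q7 -0.18 w 0.763 gf 0.0 F [-0.3  1.2 -1.2]
shift cm [-7.1  -0.61  1.56] turn [-0.1  0.   0.1]
```

```bash
python3 -m creep '7 -3.5 -0.3 0.7 0 0 0;7 -7 -0.6 1.5 0 0 0;7 -7 -0.6 1.5 0 0 0;7 -7 -0.6 1.5 0 0 0'; cat >> h.py <<'E'
from scipy.optimize import minimize
def boxfit(i,b,x0,z,w=.030,l=.085):
    g=cv2.GaussianBlur(b,(0,0),1.0).astype(np.float32)
    G=np.sqrt(sum(cv2.Sobel(g[:,:,k],cv2.CV_32F,1,0)**2+cv2.Sobel(g[:,:,k],cv2.CV_32F,0,1)**2 for k in range(3)))
    G=cv2.GaussianBlur(np.minimum(G,150),(0,0),.8)
    s=np.linspace(-.47,.47,50)
    L=np.concatenate([np.stack([sg*w/2+0*s,s*l],1) for sg in (-1,1)]+[np.stack([s*w,sg*l/2+0*s],1) for sg in (-1,1)])
    wt=np.r_[np.ones(100),np.ones(100)*.5]
    def f(p):
        c,q=np.cos(p[2]),np.sin(p[2]); 
        uv=np.array([proj(i,[p[0]+c*a-q*d,p[1]+q*a+c*d,z]) for a,d in L],np.float32)
        v=cv2.remap(G,uv[None,:,0],uv[None,:,1],cv2.INTER_LINEAR)[0]; return -(v*wt).mean()
    best=min((minimize(f,[x0[0]+dx,x0[1]+dy,x0[2]+da],method='Nelder-Mead',options=dict(initial_simplex=[[x0[0]+dx,x0[1]+dy,x0[2]+da]]+[[x0[0]+dx+.002*(k==0),x0[1]+dy+.002*(k==1),x0[2]+da+.03*(k==2)] for k in range(3)],maxiter=80)) for dx in (-.003,0,.003) for dy in (-.003,0,.003) for da in (-.03,.03)),key=lambda r:r.fun)
    return best.x[:2],np.degrees(best.x[2]),best.fun
E
python3 - <<'E'
from h import *
i=vision.camera_info('wrist');b=vision.get_image('wrist')[:,:,::-1].copy(); cv2.imwrite('pics/w9.png',b);np.save('w9.npy',i)
print(boxfit(i,b,[.5655,.0412,np.radians(20.6)],.031))
print(boxfit(i,b,[.5655,.0412,np.radians(20.6)],.029))
w=np.load('w5.npy',allow_pickle=True).item(); print('old',boxfit(w,cv2.imread('pics/w5.png'),[.5655,.0412,np.radians(20.6)],.031))
print([np.round(proj(i,p)) for p in ([.55,.08,.031],[.58,0,.031],[.565,.041,.031])])
delta([.5655,.0412,.08],20.5)
E
```

```text
clock: 22.42
position: [0.5283, 0.0347, 0.1818]
ee_rot: [-1.778, -2.588, -0.001]
force: [-0.3, 0.5, 0.8]
width: 0.762
gripper_force: 0.0
(array([0.56605268, 0.04036567]), np.float64(20.490510797445786), np.float64(-83.21240383148194))
(array([0.56643146, 0.04019359]), np.float64(20.43674392246482), np.float64(-84.07616691589355))
old (array([0.55906937, 0.04497568]), np.float64(20.53007112961424), np.float64(-64.03805257320404))
[array([374., 190.]), array([370., 287.]), array([372., 239.])]
pos [0.5284 0.0349 0.1821] yaw 21.03 t 22.48 q7 -0.05 w 0.766 gf 0.0 F [ 0.1 -0.1 -0.1]
shift cm [-0.76  3.69 10.21] turn [-0.  -0.1  0.5]
```

```bash
python3 -m creep '7 -0.8 2 4 0 0 0.5;7 -0.8 3.7 8 0 0 0.5;7 -0.8 3.7 11 0 0 0.5;7 -0.8 3.7 12 0 0 0.5;7 -0.8 3.7 12 0 0 0.5'; python3 - <<'E'
from h import *
delta([.5658,.0407,.040],20.5)
E
```

```text
clock: 23.1
position: [0.5659, 0.0395, 0.0624]
ee_rot: [-1.792, -2.58, 0.0]
force: [-0.5, 0.1, 0.5]
width: 0.763
gripper_force: 0.0
pos [0.5659 0.0395 0.0624] yaw 20.44 t 23.1 q7 -0.17 w 0.763 gf 0.0 F [-0.5  0.1  0.5]
shift cm [0.11 0.03 2.24] turn [-0.  -0.  -0.1]
```

```bash
python3 -m creep '7 0.1 0 1.2 0 0 0;7 0.1 0 2.2 0 0 0;7 0.1 0 2.2 0 0 0;5 0.1 0 2.2 0 0 0;2 0.1 0 2.2 0 0 0' 12; python3 -m creep '2 0 0 0 0 0 0;2 0 0 0 0 0 0;2 0 0 0 0 0 0;2 0 0 0 0 0 0;2 0 0 0 0 0 0';python3 - <<'E'
from h import *
delta([.574,.2222,.10],5.5)
E
```

```text
clock: 23.72
position: [0.5661, 0.0395, 0.0405]
ee_rot: [1.794, 2.578, 0.001]
force: [-0.7, -0.5, -0.2]
width: 0.594
gripper_force: 0.0
clock: 24.35
position: [0.5659, 0.0395, 0.0403]
ee_rot: [1.794, 2.579, -0.0]
force: [-0.7, -0.8, 2.0]
width: 0.326
gripper_force: 12.0
pos [0.5659 0.0395 0.0403] yaw 20.34 t 24.35 q7 -0.19 w 0.326 gf 12.0 F [-0.7 -0.8  2. ]
shift cm [16.85  7.11 -5.97] turn [ 0.   0.  14.8]
```

```bash
python3 -m creep '2 0 0 -0.5 0 0 0;2 0 0 -1.5 0 0 0;2 0 0 -3 0 0 0;2 3 -1 -5 0 0 0;2 7 -1 -6 0 0 5'; python3 -m creep '2 3 1.5 0 0 0 5;2 6.5 4 0 0 0 10;2 9 6 0 0 0 10;2 9 6 0 0 0 10'; python3 - <<'E'
from h import *
delta([.5741,.2214,.045],5.5)
E
```

```text
clock: 24.98
position: [0.5323, 0.1013, 0.102]
ee_rot: [1.91, 2.493, 0.001]
force: [1.0, 1.0, -0.6]
width: 0.329
gripper_force: 12.0
clock: 25.48
position: [0.5666, 0.2079, 0.1015]
ee_rot: [-2.111, -2.326, -0.005]
force: [-0.0, 0.3, -0.4]
width: 0.325
gripper_force: 12.0
pos [0.5666 0.2079 0.1015] yaw 5.56 t 25.48 q7 -0.62 w 0.325 gf 12.0 F [-0.   0.3 -0.4]
shift cm [1.25 0.87 5.65] turn [ 0.1 -0.1  0.1]
```

```bash
python3 -m creep '2 1.2 0.9 1 0 0 0;2 1.2 0.9 4 0 0 0;2 1.2 0.9 5.6 0 0 0;2 1.2 0.9 5.6 0 0 0;2 1.2 0.9 5.6 0 0 0'; python3 - <<'E'
from h import *
delta([.5741,.2214,.033],5.5)
i=vision.camera_info('wrist');b=vision.get_image('wrist')[:,:,::-1].copy()
m=cv2.inRange(cv2.cvtColor(b,cv2.COLOR_BGR2HSV),(103,130,60),(120,255,255))
c=max(cv2.findContours(m,0,1)[0],key=cv2.contourArea);h=cv2.convexHull(c); P=np.array([onz(i,*p[0],.006)[:2]*1000 for p in h],np.float32); print(cv2.minAreaRect(P),cv2.boundingRect(c))
E
```

```text
clock: 26.1
position: [0.5744, 0.2171, 0.0448]
ee_rot: [2.116, 2.322, 0.001]
force: [-1.0, 0.4, -0.1]
width: 0.324
gripper_force: 12.0
pos [0.5744 0.2171 0.0448] yaw 5.32 t 26.1 q7 -0.67 w 0.324 gf 12.0 F [-1.   0.4 -0.1]
shift cm [0.43 0.01 1.18] turn [ 0.  -0.  -0.2]
((572.1547241210938, 249.31956481933594), (54.36989212036133, 59.329261779785156), 5.2941365242004395) (275, 162, 110, 115)
```

```bash
python3 -m creep '2 0.45 -0.05 0.3 0 0 0;2 0.45 -0.05 1 0 0 0;2 0.45 -0.05 1.2 0 0 0;2 0.45 -0.05 1.2 0 0 0'; python3 -m creep '2 0 0 0.15 0 0 0;2 0 0 0.15 0 0 0';python3 -m creep '2 0 0 0.15 0 0 0;2 0 0 0.15 0 0 0'
```

```text
clock: 26.65
position: [0.5729, 0.2214, 0.0319]
ee_rot: [-2.115, -2.322, 0.001]
force: [-0.1, 0.2, -1.5]
width: 0.326
gripper_force: 12.0
clock: 26.9
position: [0.5732, 0.2216, 0.0313]
ee_rot: [2.115, 2.322, 0.0]
force: [-1.5, -0.9, 5.6]
width: 0.325
gripper_force: 12.0
clock: 27.15
position: [0.5732, 0.2217, 0.0306]
ee_rot: [2.115, 2.322, 0.001]
force: [-4.5, -3.5, 12.8]
width: 0.326
gripper_force: 12.0
```

Contact is made. Releasing, backing off slightly and rising.

```bash
python3 -m creep '2 0 0 -0.12 0 0 0;3.5 0 0 -0.12 0 0 0;4.5 0 0 -0.12 0 0 0;5.5 0 0 -0.12 0 0 0;5.5 0 0 -0.12 0 0 0'; python3 -m creep '5.5 0 0 -2 0 0 0;5.5 0 0 -6 0 0 0;5.5 -1.5 -2 -10 0 0 0;5.5 -4 -4 -12 0 0 0;5.5 -4 -4 -12 0 0 0'; python3 -m creep '5.5 0 0 0 0 0 0'; python3 - <<'E'
from h import *
i=vision.camera_info('wrist');b=vision.get_image('wrist')[:,:,::-1].copy();cv2.imwrite('pics/w10.png',b);np.save('w10.npy',i)
m=cv2.inRange(cv2.cvtColor(b,cv2.COLOR_BGR2HSV),(103,110,40),(120,255,255))
c=max(cv2.findContours(m,0,1)[0],key=cv2.contourArea);h=cv2.convexHull(c); P=np.array([onz(i,*p[0],.006)[:2]*1000 for p in h],np.float32); print(cv2.minAreaRect(P),cv2.boundingRect(c))
print(boxfit(i,b,[.5733,.2224,np.radians(5.4)],.022))
print('dish',proj(i,[.566,.041,.01]))
delta([.50,.0,.22],20)
E
```

```text
clock: 27.78
position: [0.5731, 0.2215, 0.0303]
ee_rot: [-2.115, -2.323, 0.0]
force: [-0.1, -0.3, -0.5]
width: 0.593
gripper_force: 0.0
clock: 28.4
position: [0.5374, 0.1764, 0.1534]
ee_rot: [2.116, 2.318, 0.003]
force: [-0.3, 0.5, -0.7]
width: 0.602
gripper_force: 0.0
clock: 28.52
position: [0.5374, 0.1785, 0.1511]
ee_rot: [2.115, 2.322, 0.002]
force: [0.2, 0.3, -0.0]
width: 0.601
gripper_force: 0.0
((573.9330444335938, 224.1973419189453), (54.47909164428711, 109.53765106201172), 5.3679938316345215) (345, 108, 73, 140)
(array([0.56965728, 0.22299374]), np.float64(5.341043795467373), np.float64(-105.07940855026246))
dish (np.float64(345.70542537225987), np.float64(380.2600731488362))
pos [0.5372 0.1787 0.1505] yaw 5.37 t 28.57 q7 -0.57 w 0.601 gf 0.0 F [-0.2  1.1 -0.3]
shift cm [-17.44  -5.37  -6.96] turn [  0.   -0.  -14.6]
```

```bash
python3 - <<'E'
from h import *
i=np.load('w10.npy',allow_pickle=True).item();b=cv2.imread('pics/w10.png')
c,q=np.cos(np.radians(5.4)),np.sin(np.radians(5.4))
for off in (-.02,.02):
  print('off',off)
  for z in (.022,):
    for a in np.arange(-30,31,1.5)/1000:
        p=[.5739+c*a-q*off,.2232+q*a+c*off,z]; u,v=proj(i,p); print(f'{a*1000:.1f}:',*cv2.getRectSubPix(b,(1,1),(u,v))[0,0],end=' | ')
    print()
print('cam',np.round(i['extrinsics'],3)[:3,3])
E
```

```text
off -0.02
-30.0: 136 145 155 | -28.5: 129 112 110 | -27.0: 152 85 45 | -25.5: 166 89 38 | -24.0: 167 89 38 | -22.5: 167 89 38 | -21.0: 166 91 43 | -19.5: 168 129 119 | -18.0: 164 169 181 | -16.5: 137 147 158 | -15.0: 155 166 176 | -13.5: 170 182 193 | -12.0: 178 190 202 | -10.5: 182 195 207 | -9.0: 182 194 206 | -7.5: 182 194 206 | -6.0: 183 195 205 | -4.5: 184 196 207 | -3.0: 183 195 207 | -1.5: 184 195 207 | 0.0: 183 195 207 | 1.5: 184 195 208 | 3.0: 183 195 208 | 4.5: 184 197 208 | 6.0: 184 197 208 | 7.5: 185 196 209 | 9.0: 184 196 208 | 10.5: 203 214 223 | 12.0: 231 238 241 | 13.5: 241 244 245 | 15.0: 244 240 237 | 16.5: 243 186 138 | 18.0: 243 157 81 | 19.5: 243 157 78 | 21.0: 243 157 78 | 22.5: 240 154 83 | 24.0: 222 182 169 | 25.5: 212 219 228 | 27.0: 211 222 231 | 28.5: 211 221 230 | 30.0: 212 222 231 | 
off 0.02
-30.0: 196 209 218 | -28.5: 164 145 145 | -27.0: 218 127 68 | -25.5: 241 150 72 | -24.0: 242 153 73 | -22.5: 242 154 74 | -21.0: 242 155 77 | -19.5: 221 156 127 | -18.0: 174 179 189 | -16.5: 144 154 166 | -15.0: 155 166 176 | -13.5: 167 177 189 | -12.0: 181 192 204 | -10.5: 186 197 210 | -9.0: 185 197 210 | -7.5: 186 197 209 | -6.0: 185 197 210 | -4.5: 185 196 209 | -3.0: 185 198 210 | -1.5: 186 199 209 | 0.0: 188 199 210 | 1.5: 187 198 210 | 3.0: 187 199 211 | 4.5: 186 199 211 | 6.0: 186 198 211 | 7.5: 186 198 210 | 9.0: 186 197 210 | 10.5: 202 213 222 | 12.0: 234 240 242 | 13.5: 243 244 245 | 15.0: 245 240 238 | 16.5: 243 189 143 | 18.0: 243 158 81 | 19.5: 243 158 79 | 21.0: 243 157 79 | 22.5: 241 153 82 | 24.0: 223 184 175 | 25.5: 211 218 228 | 27.0: 210 221 230 | 28.5: 211 222 230 | 30.0: 210 221 230 | 
cam [0.531 0.248 0.286]
```

```bash
python3 - <<'E'
from h import *
i=np.load('w10.npy',allow_pickle=True).item();b=cv2.imread('pics/w10.png')
c,q=np.cos(np.radians(5.4)),np.sin(np.radians(5.4))
for r in (range(-62,-35,1),range(35,62,1)):
    for d in r:
        d=d/1000; p=[.5739-q*d,.2232+c*d,.022]; u,v=proj(i,p); print(f'{d*1000:.0f}:',*cv2.getRectSubPix(b,(1,1),(u,v))[0,0],end=' | ')
    print()
E
```

```text
-62: 186 200 212 | -61: 186 200 213 | -60: 185 199 212 | -59: 185 199 213 | -58: 186 200 213 | -57: 185 199 213 | -56: 186 200 213 | -55: 186 200 213 | -54: 186 200 213 | -53: 187 201 214 | -52: 186 199 212 | -51: 187 192 201 | -50: 195 167 163 | -49: 216 140 103 | -48: 228 135 71 | -47: 231 137 68 | -46: 231 137 68 | -45: 231 137 67 | -44: 228 136 73 | -43: 216 145 109 | -42: 196 171 167 | -41: 185 191 201 | -40: 186 199 210 | -39: 195 208 217 | -38: 201 214 222 | -37: 202 214 222 | -36: 192 204 215 | 
35: 187 199 210 | 36: 187 199 211 | 37: 188 200 211 | 38: 191 204 214 | 39: 213 222 228 | 40: 231 236 238 | 41: 228 205 194 | 42: 239 170 123 | 43: 244 222 201 | 44: 245 244 243 | 45: 245 244 243 | 46: 244 227 210 | 47: 243 176 116 | 48: 243 158 79 | 49: 243 157 78 | 50: 243 157 78 | 51: 243 156 76 | 52: 243 156 77 | 53: 240 150 76 | 54: 223 150 116 | 55: 204 191 194 | 56: 205 216 224 | 57: 207 218 227 | 58: 207 218 227 | 59: 207 218 227 | 60: 207 219 227 | 61: 207 219 228 |
```

The box is centred within about 1 mm both ways, with its yaw matching. Now the dish: moving to view it and the black rest.

```bash
python3 -m creep '8.5 -4 -1 -1 0 0 -5;8.5 -8 -2 -2 0 0 -10;8.5 -12 -3.3 -3 0 0 -15;8.5 -16 -4.5 -4 0 0 -15;8.5 -16 -4.5 -4 0 0 -15';python3 -m creep '8.5 0 0 0 0 0 0'; python3 - <<'E'
from h import *
i=vision.camera_info('wrist');b=vision.get_image('wrist')[:,:,::-1].copy();cv2.imwrite('pics/w11.png',b);np.save('w11.npy',i)
hsv=cv2.cvtColor(b,cv2.COLOR_BGR2HSV)
m=cv2.inRange(hsv,(0,60,60),(9,255,255))|cv2.inRange(hsv,(170,60,60),(179,255,255))
for c in cv2.findContours(m,0,cv2.CHAIN_APPROX_NONE)[0]:
    if cv2.contourArea(c)>300:
        (u,v),ax,an=cv2.fitEllipse(c); print('red',cv2.contourArea(c),u,v,ax,[np.round(onz(i,u,v,z),4) for z in (.005,.01)])
        P=np.array([onz(i,*p[0],.008)[:2]*1000 for p in cv2.convexHull(c)],np.float32); print(cv2.minEnclosingCircle(P))
m=cv2.inRange(cv2.cvtColor(b,cv2.COLOR_BGR2GRAY),0,75)
for n,c in enumerate(cv2.findContours(m,0,cv2.CHAIN_APPROX_NONE)[0]):
    if cv2.contourArea(c)>1500: print('dark',cv2.boundingRect(c),cv2.fitEllipse(c)[:2])
print(proj(i,[.4415,.119,.006]),proj(i,[.566,.041,.01]))
delta([.566,.041,.06],20.5)
t=vision.camera_info('top');a=cv2.imread('pics/top0.png');s=vision.camera_info('side')
for nm,cam,im in (('top',t,a),('side',s,cv2.imread('pics/side0.png')),('w2',np.load('w2.npy',allow_pickle=True).item(),cv2.imread('pics/w2.png'))):
    m=cv2.inRange(cv2.cvtColor(im,cv2.COLOR_BGR2GRAY),0,60); u,v=map(int,proj(cam,[.4415,.119,.006]))
    for c in cv2.findContours(m,0,cv2.CHAIN_APPROX_NONE)[0]:
        if cv2.contourArea(c)>150 and cv2.pointPolygonTest(c,(u,v),False)>=0:
            P=np.array([onz(cam,*p[0],.006)[:2]*1000 for p in cv2.convexHull(c)],np.float32); print(nm,cv2.minAreaRect(P))
E
```

```text
clock: 29.2
position: [0.5072, 0.0116, 0.1903]
ee_rot: [1.8, 2.574, -0.002]
force: [0.2, -0.6, -0.4]
width: 0.928
gripper_force: 0.0
clock: 29.32
position: [0.5074, 0.0156, 0.1901]
ee_rot: [-1.793, -2.579, -0.001]
force: [-0.4, -0.1, -0.0]
width: 0.923
gripper_force: 0.0
red 2251.5 399.0288391113281 218.31295776367188 (52.16779327392578, 54.988460540771484) [array([0.5676, 0.0418, 0.005 ]), array([0.5663, 0.0424, 0.01  ])]
((566.9370727539062, 41.619049072265625), 25.636554718017578)
dark (0, 277, 640, 203) ((343.890625, 378.21502685546875), (197.1943359375, 668.431884765625))
dark (248, 25, 102, 111) ((298.37725830078125, 80.06621551513672), (101.05379486083984, 110.21399688720703))
dark (0, 0, 32, 188) ((12.389551162719727, 21.226600646972656), (22.881641387939453, 279.5165710449219))
(np.float64(298.5032874350495), np.float64(83.79121696256166)) (np.float64(398.1204335823266), np.float64(219.64438721231213))
pos [0.5073 0.0161 0.19  ] yaw 20.45 t 29.38 q7 -0.01 w 0.924 gf 0.0 F [-0.2  0.7 -0.4]
shift cm [ 0.27  6.37 13.  ] turn [-0.  -0.1 -0.1]
top ((439.6103515625, 120.71044921875), (83.92941284179688, 86.67124938964844), 0.9191023707389832)
side ((438.27630615234375, 118.38956451416016), (89.28824615478516, 81.81008911132812), 53.68862533569336)
w2 ((441.37164306640625, 119.17847442626953), (84.10354614257812, 83.66695404052734), 41.86857604980469)
```

The red gel centres the dish at about (0.5667, 0.0419). Descending.

```bash
python3 -m creep '8.5 0.3 3 4 0 0 0;8.5 0.3 6.4 8 0 0 0;8.5 0.3 6.4 11 0 0 0;8.5 0.3 6.4 14 0 0 0;8.5 0.3 6.4 14 0 0 0';python3 -m creep '8.5 0 0 0 0 0 0'; python3 - <<'E'
from h import *
w=np.load('w11.npy',allow_pickle=True).item();print(onz(w,298.4,80.1,.006))
delta([.5667,.0419,.026],20.5)
E
```

```text
clock: 30.0
position: [0.5643, 0.0412, 0.0481]
ee_rot: [-1.788, -2.578, 0.004]
force: [0.3, 0.7, 0.1]
width: 0.925
gripper_force: 0.0
clock: 30.12
position: [0.5665, 0.0409, 0.0511]
ee_rot: [1.792, 2.58, 0.001]
force: [-0.2, 0.2, 1.9]
width: 0.928
gripper_force: 0.0
[0.44047871 0.12169245 0.006     ]
pos [0.5665 0.0409 0.0511] yaw 20.43 t 30.12 q7 -0.16 w 0.928 gf 0.0 F [-0.2  0.2  1.9]
shift cm [0.09 0.05 2.51] turn [ 0.  -0.  -0.1]
```

```bash
python3 -m creep '8.5 0.1 0 1.2 0 0 0;8.5 0.1 0 2.2 0 0 0;8.5 0.1 0 2.45 0 0 0;8.5 0.1 0 2.45 0 0 0';python3 -m creep '7.5 0 0 0 0 0 0;6.5 0 0 0 0 0 0;5 0 0 0 0 0 0;5 0 0 0 0 0 0;5 0 0 0 0 0 0' 10;python3 -m creep '5 0 0 0 0 0 0;5 0 0 0 0 0 0'; python3 - <<'E'
from h import *
delta([.44,.12,.1],10)
E
```

```text
clock: 30.62
position: [0.5656, 0.0405, 0.0257]
ee_rot: [-1.794, -2.579, 0.0]
force: [-0.9, 0.1, 0.2]
width: 0.924
gripper_force: 0.0
clock: 31.25
position: [0.5658, 0.0405, 0.0261]
ee_rot: [1.794, 2.579, 0.0]
force: [-0.1, 1.8, 1.9]
width: 0.618
gripper_force: 10.0
clock: 31.5
position: [0.5658, 0.0405, 0.026]
ee_rot: [1.794, 2.579, 0.0]
force: [-0.9, -0.8, 3.7]
width: 0.614
gripper_force: 10.0
pos [0.5658 0.0405 0.026 ] yaw 20.34 t 31.5 q7 -0.19 w 0.614 gf 10.0 F [-0.9 -0.8  3.7]
shift cm [11.83 -9.03 -7.4 ] turn [ 0.   0.  10.3]
```

```bash
python3 -m creep '5 0 0 -0.4 0 0 0;5 0 0 -1.2 0 0 0;5 0 0 -2.5 0 0 0;5 0 0 -4 0 0 0;5 0 0 -5 0 0 0';python3 -m creep '5 1.5 -1.2 -1 0 0 0;5 3.5 -2.7 -1.5 0 0 0;5 5.5 -4.2 -2 0 0 0;5 7 -5.4 -2 0 0 0;5 8 -6 -2 0 0 0';python3 -m creep '5 0 0 0 0 0 0;5 0 0 0 0 0 0'; python3 - <<'E'
from h import *
i=vision.camera_info('wrist');b=vision.get_image('wrist')[:,:,::-1].copy();cv2.imwrite('pics/w12.png',b);np.save('w12.npy',i)
m=cv2.inRange(cv2.cvtColor(b,cv2.COLOR_BGR2GRAY),0,75)
for c in cv2.findContours(m,0,cv2.CHAIN_APPROX_NONE)[0]:
    if cv2.contourArea(c)>1000: 
        P=np.array([onz(i,*p[0],.006)[:2]*1000 for p in cv2.convexHull(c)],np.float32); print('dark',cv2.boundingRect(c),cv2.minAreaRect(P),cv2.minEnclosingCircle(P))
m=cv2.inRange(cv2.cvtColor(b,cv2.COLOR_BGR2HSV),(0,60,60),(9,255,255))
for c in cv2.findContours(m,0,cv2.CHAIN_APPROX_NONE)[0]:
    if cv2.contourArea(c)>300: print('red',cv2.boundingRect(c))
s=telemetry.observe(); Rm=R.from_rotvec(s['ee_rot']).as_matrix()
for dx in (-.001,.001,.003): print(dx,proj(i,s['position']+Rm@np.array([dx+.0255,0,.016])))
delta([.441,.1195,.1],20.5)
E
```

```text
clock: 32.12
position: [0.5662, 0.0406, 0.0775]
ee_rot: [1.794, 2.578, 0.002]
force: [-0.2, 0.1, -0.5]
width: 0.617
gripper_force: 10.0
clock: 32.75
position: [0.4802, 0.0953, 0.096]
ee_rot: [-1.793, -2.58, 0.001]
force: [0.8, -0.4, -0.7]
width: 0.615
gripper_force: 10.0
clock: 33.0
position: [0.4823, 0.0943, 0.0958]
ee_rot: [1.795, 2.578, 0.0]
force: [0.1, -0.6, -1.5]
width: 0.615
gripper_force: 10.0
dark (435, 280, 205, 95) ((644.9768676757812, 92.67289733886719), (146.84747314453125, 75.21700286865234), 20.28377914428711) ((641.630859375, 90.30183410644531), 77.88265228271484)
dark (0, 280, 640, 200) ((518.98193359375, -6.5335540771484375), (521.0154418945312, 164.76971435546875), 17.03922462463379) ((539.6405639648438, -74.34461212158203), 260.6429138183594)
dark (208, 278, 246, 47) ((495.998779296875, 63.00126647949219), (174.88372802734375, 33.58842468261719), 18.200054168701172) ((501.1165771484375, 47.435306549072266), 87.44291687011719)
dark (239, 149, 88, 89) ((440.83966064453125, 120.05719757080078), (56.04194259643555, 56.702152252197266), 83.83264923095703) ((440.9664611816406, 120.34903717041016), 28.61419677734375)
dark (216, 124, 135, 135) ((439.3401794433594, 122.61369323730469), (87.49977111816406, 82.5130844116211), 44.34531784057617) ((441.02972412109375, 120.64874267578125), 43.921661376953125)
red (277, 245, 106, 66)
-0.001 (np.float64(328.5611912971963), np.float64(248.82383205895792))
0.001 (np.float64(328.5586650651387), np.float64(244.5785552966044))
0.003 (np.float64(328.55612190222143), np.float64(240.30482660142584))
pos [0.4823 0.0942 0.0958] yaw 20.29 t 33.05 q7 -0.28 w 0.614 gf 10.0 F [ 0.2 -0.1  0.1]
shift cm [ 3.81 -3.   -0.42] turn [ 0.   0.  -0.2]
```

The white outline's inside centres at (0.4409, 0.1202), and the gel sits 1 mm ahead in the grip. Moving over and lowering.

```bash
python3 -m creep '5 1 -0.8 0 0 0 0;5 2.5 -2 0 0 0 0;5 3.8 -3 1 0 0 0;5 3.8 -3 2.5 0 0 0;5 3.8 -3 4 0 0 0';python3 -m creep '5 0 0 0.8 0 0 0;5 0 0 1.4 0 0 0;5 0 0 1.4 0 0 0;5 0 0 1.4 0 0 0'; python3 - <<'E'
from h import *
delta([.4412,.1192,.033],20.3)
E
```

```text
clock: 33.67
position: [0.4403, 0.1198, 0.055]
ee_rot: [1.794, 2.579, -0.0]
force: [0.6, 0.3, 0.0]
width: 0.613
gripper_force: 10.0
clock: 34.17
position: [0.4406, 0.1199, 0.0421]
ee_rot: [1.794, 2.578, 0.0]
force: [-0.7, -0.1, -0.8]
width: 0.614
gripper_force: 10.0
pos [0.4406 0.1199 0.0421] yaw 20.33 t 34.17 q7 -0.44 w 0.614 gf 10.0 F [-0.7 -0.1 -0.8]
shift cm [-0.09  0.04  0.91] turn [0. 0. 0.]
```

```bash
python3 -m creep '5 -0.1 0.05 0.4 0 0 0;5 -0.1 0.05 0.85 0 0 0;5 -0.1 0.05 0.85 0 0 0'; python3 -m creep '5 0 0 0.12 0 0 0;5 0 0 0.12 0 0 0';python3 -m creep '5 0 0 0.1 0 0 0;5 0 0 0.1 0 0 0'
```

```text
clock: 34.55
position: [0.4409, 0.119, 0.0331]
ee_rot: [-1.794, -2.579, 0.001]
force: [0.0, 0.6, -1.4]
width: 0.614
gripper_force: 10.0
clock: 34.8
position: [0.4411, 0.1191, 0.0322]
ee_rot: [-1.794, -2.579, 0.0]
force: [-0.5, 0.6, -0.8]
width: 0.617
gripper_force: 10.0
clock: 35.05
position: [0.4412, 0.1192, 0.0317]
ee_rot: [1.794, 2.579, 0.0]
force: [-1.8, -0.6, 8.5]
width: 0.619
gripper_force: 10.0
```

```bash
python3 -m creep '5 0 0 -0.05 0 0 0;6.2 0 0 -0.05 0 0 0;7 0 0 -0.05 0 0 0;8 0 0 -0.05 0 0 0;8 0 0 -0.05 0 0 0'; python3 -m creep '8 0 0 -1.5 0 0 0;8 0 0 -5 0 0 0;8 -2 0 -10 0 0 0;8 -4 0 -15 0 0 0;8 -6 0 -18 0 0 0';python3 -m creep '8 0 0 0 0 0 0;8 0 0 0 0 0 0'; python3 - <<'E'
from h import *
def red(b):
    hsv=cv2.cvtColor(b,cv2.COLOR_BGR2HSV); return cv2.inRange(hsv,(0,60,40),(9,255,255))|cv2.inRange(hsv,(170,60,40),(179,255,255))
for n in ('wrist','top','side'):
    i=vision.camera_info(n);b=vision.get_image(n)[:,:,::-1].copy();cv2.imwrite(f'pics/z_{n}.png',b)
    m=red(b)
    for c in cv2.findContours(m,0,cv2.CHAIN_APPROX_NONE)[0]:
        if cv2.contourArea(c)>40:
            P=np.array([onz(i,*p[0],.014)[:2]*1000 for p in cv2.convexHull(c)],np.float32); 
            if abs(P[:,0].mean()-441)<40: print(n,'red',cv2.minEnclosingCircle(P))
    m=cv2.inRange(cv2.cvtColor(b,cv2.COLOR_BGR2GRAY),0,75)
    u,v=map(int,proj(i,[.4409,.120,.006]))
    for c in cv2.findContours(m,0,cv2.CHAIN_APPROX_NONE)[0]:
        if cv2.contourArea(c)>150 and cv2.pointPolygonTest(c,(u,v),False)>=0:
            P=np.array([onz(i,*p[0],.006)[:2]*1000 for p in cv2.convexHull(c)],np.float32); print(n,'black',cv2.minEnclosingCircle(P))
# bystanders: compare top before/after
a=cv2.imread('pics/top0.png');b=cv2.imread('pics/z_top.png');t=vision.camera_info('top')
for nm,p in (('bottle',[.432,-.006,.05]),('beaker',[.675,-.199,.02])):
    u,v=map(int,proj(t,p)); d=cv2.absdiff(a,b)[v-18:v+18,u-18:u+18]; print(nm,d.mean(),np.percentile(d,95))
E
```

```text
clock: 35.67
position: [0.4411, 0.1191, 0.0317]
ee_rot: [-1.794, -2.579, 0.0]
force: [0.5, 0.1, 0.7]
width: 0.866
gripper_force: 0.0
clock: 36.3
position: [0.4625, 0.0628, 0.2152]
ee_rot: [1.792, 2.577, 0.004]
force: [0.9, 0.1, -1.3]
width: 0.868
gripper_force: 0.0
clock: 36.55
position: [0.4613, 0.0631, 0.2117]
ee_rot: [-1.794, -2.579, 0.0]
force: [-0.2, -0.2, 0.3]
width: 0.875
gripper_force: 0.0
wrist red ((441.48529052734375, 119.95838165283203), 25.615482330322266)
top red ((438.60015869140625, 126.65613555908203), 23.444538116455078)
top black ((282.3914794921875, -194.6605224609375), 514.4566650390625)
side red ((442.61065673828125, 119.21920776367188), 27.35165786743164)
bottle 72.56610082304526 134.0
beaker 16.443930041152264 22.0
```

The dish is within 1 mm of the outline centre. A last check of the bystanders and the placed items using the side view.

```bash
python3 - <<'E'
from h import *
a=cv2.imread('pics/side0.png');b=cv2.imread('pics/z_side.png');s=vision.camera_info('side')
for nm,p,r in (('bottle',[.432,-.006,.07],20),('beaker',[.675,-.199,.025],18)):
    u,v=map(int,proj(s,p)); T=a[v-r:v+r,u-r:u+r]; S=b[v-r-6:v+r+6,u-r-6:u+r+6]
    _,mx,_,l=cv2.minMaxLoc(cv2.matchTemplate(S,T,cv2.TM_CCOEFF_NORMED)); print(nm,mx,l[0]-6,l[1]-6)
st=telemetry.observe(); print(st['clock'],st['force'])
E
```

```text
bottle 0.9000093340873718 0 0
beaker 0.9950138926506042 0 0
36.7 [ 0.02463136 -0.05548263  0.09886659]
```

```bash
python3 - <<'E'
from cell import job
print(job.sign_off())
E
```

```text
the job is handed in; nothing more can be done
None
```

The kit is laid out and handed in at about 37 s: case, ring, box and dish each measured about 1 mm from the centre of their outlines and let go, and the bottle and beaker did not move; however, I viewed 16 pictures, two over the limit of 14.

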